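# Fit the tilt-out bin's return spring and its keeper bar

## Task

Refit the return spring of the cart's tilt-out bin: thread the coil spring over the end of the upright rod on the bracket, turning it a little whenever the coils snag, and lower it fully home onto its seat. Then lay the straight round keeper bar across the bracket's two V saddles, above the spring, resting in both and sticking out about equally at each side. Let each part settle gently into place before letting go (no dropping), and leave everything else on the cart where it stands.

Things in the scene. Friction and masses are not known exactly. Their poses are not given: they have to be found in the camera images.
- spring_mid (a point): centre (half-way up, on the axis) of the loose steel compression spring: 70 mm long, 40 mm outside diameter, about 28 mm clear inside, 5 mm wire, coils 13 mm apart, flat end turns, about 90 g. It starts upright on the cart top; its z is the coil axis. It is stiff and is not compressed in this job; either end may go first.
- bracket: plain metal bracket fixed to the cart top; origin under its centre. Its z is up, its y runs from one saddle to the other, x square to that. Base plate 80 (x) x 170 (y) x 12 mm; at its middle an upright rod with a seat disc (44 mm across, top 16 mm above the cart top) round its foot; saddle posts 68 mm either side of the rod along y, inner faces 62 mm from it, so let the fingers close along x.
- rod_tip (a point): top end of the bracket's upright steel rod, on its axis, 80 mm above the spring's seat. From the top down: a nose 16 mm long, 8 mm wide at the end and tapering out to 15 mm; a sloping step 4 mm high from 15 to 22 mm, where coils may snag; then 22 mm diameter down to the seat. Axes as the bracket's.
- spring_home (a point): point on the rod's axis where the centre of the spring lies when it is fully home on its seat: 35 mm above the seat, 51 mm above the cart top. Axes as the bracket's.
- saddle_mid (a point): point midway between the saddles where the keeper bar's centre lies once it rests in both: 122 mm above the cart top, 26 mm above the rod's tip. Each saddle is an upward-opening V of two 45 degree plates, 12 mm wide along y, 42 mm open at the top; its bottom is 16 mm below this point, its top 6 mm above. The bar must lie along this point's y. Axes as the bracket's.
- bar_mid (a point): centre of the loose hardwood keeper bar: a plain straight cylinder, 22 mm diameter, 180 mm long along its own y (either way round), about 60 g. It starts level, 34 mm above the cart top, in the two V notches (60 mm either side of its middle, 36 mm high) of a low fixed wooden rest with a base 60 x 150 x 8 mm. Its middle is free to grasp from above.
- mortar: wooden mortar, loose, a footed bowl 116 mm across and 85 mm high; origin under its centre. A bystander.
- pestle: hardwood pestle, loose, 170 mm long, lying along its own y; club-shaped, 36 mm thick at its ends and 23 mm at its waist (not the keeper bar, which is straight); origin on its axis at mid-length. A bystander.
- scoop: grey plastic coffee scoop, loose: a cup 54 mm across and 36 mm high standing upright, with a flat handle that runs from its rim along its own +y to 109 mm from the origin; origin under the cup's centre. A bystander.
- incense_holder: ceramic incense holder, loose: a dish 88 mm across and 14 mm high with a knob 28 mm high; origin under its centre. A bystander.
- tumbler_a: glass tumbler, loose, upright, 62 mm across and 85 mm high; origin under its centre. A bystander.
- tumbler_b: second glass tumbler, like the first. A bystander.
Mind the look-alikes: they are no part of the job. What is shaped like the part that bears bar_mid but turquoise is not meant.

How it is judged:
On the way, in this order (a step that is already met when the one before it is completed fails the run):
1. the spring is threaded over the rod and fully home on its seat (horizontal distance between spring_mid and spring_home below 0.007 m and z of spring_mid in the frame of spring_home between -0.004 and 0.004 m and angle between the z axis of spring_mid and the z axis of spring_home, either way round below 0.12 rad), for 0.2 s.
2. the keeper bar rests in both saddles above the spring (all of step 1 and x of bar_mid in the frame of saddle_mid between -0.004 and 0.004 m and z of bar_mid in the frame of saddle_mid between -0.004 and 0.004 m and y of bar_mid in the frame of saddle_mid between -0.014 and 0.014 m and angle between the y axis of bar_mid and the y axis of saddle_mid, either way round below 0.06 rad), for 0.2 s.
At the end, for the whole second after the job is handed in: Spring home on its seat (centre within 4 mm in height, 7 mm sideways of spring_home; axis within 7 degrees of the rod), bar at rest in both saddles (within 4 mm across and in height, 14 mm lengthwise of saddle_mid; within 3.4 degrees of the saddles' line), both released and at rest (all of step 2 and linear speed of each of spring, bar below 0.02 m/s and contact force between the fingers and bar below 0.05 N and contact force between the fingers and spring below 0.05 N); the robot touches nothing.
It fails at once if the keeper bar is dropped or knocked rolling (loose from the fingers at over 0.45 m/s, a fall of about 10 mm) (contact force between the fingers and bar below 0.02 N and linear speed of bar above 0.45 m/s).
It fails at once if the spring is dropped (loose from the fingers at over 0.6 m/s, a fall of about 18 mm) (contact force between the fingers and spring below 0.02 N and linear speed of spring above 0.6 m/s).
It fails at once if a bystander is moved by more than 30 mm or tipped over (distance of any of mortar, pestle, scoop, incense_holder, tumbler_a, tumbler_b from where it was at the start of the episode above 0.03 m or angle between any of mortar, scoop, incense_holder, tumbler_a, tumbler_b's own z axis and vertical above 0.5 rad).
It also fails if it takes over 58 s, if anything falls off the work surface, if the arm or the gripper's body presses on something with over 40 N, if the wrist force passes 120 N, or if a joint passes its speed limit or range.

## Robot

A 6-joint arm with a two-finger parallel gripper is mounted at the origin on the work surface. World frame = base frame: x ahead of the robot, y to its left, z up, the work surface at z = 0. Lengths are in m, angles in rad, forces in N, time in s.
With the tool pointing down it reaches from about 0.425 to 0.95 m from the base axis. Payload 3.5 kg.
Tool frame: the origin (TCP) lies at the centre of the arm's flange, where the gripper is bolted on; the fingertips stand 173 mm ahead of it and the grasp point (between the pads) lies 155 mm ahead of it (ctrl.tcp_to_grasp is the distance from the TCP to the grasp point, in m); z points along the fingers, x is the direction in which the jaws open and shut, and the axes are right-handed (so a half turn about z gives the same grasp; the last joint's range is limited). The gripper opens to 85 mm and grips with 20 to 120 N. Pads are 22 mm wide; open, the fingers measure 114 mm over their backs; the gripper's body (76 mm by 85 mm) begins 54 mm behind the grasp point. The pads swing forward as they close: fully open they stand 13 mm farther back than shut.
Start: joints at [1.12, 0.286, 1.577, -0, 1.279, -0.15], TCP at [0.2, 0.645, 0.405] pointing down, gripper open.
Joint ranges: [-2.77, 2.77], [-0.9, 2.22], [0.21, 2.48], [-1.53, 4.67], [0.24, 2.81], [-2.84, 2.84]. Speed limits (rad/s): [2.79, 2.79, 3.14, 3.14, 3.14, 3.14].

## Interface

Orientations are given as a unit quaternion [x, y, z, w].
In Python, from plant import readout, imaging, ctrl, spotter gives the robot as it stands.
- The arm moves only by the tool apply_moves, never from a script. Its argument "steps" is a list of rows, each an object of numbers: "tx", "ty", "tz": the shift along the tool's x, y, z in mm; "wx", "wy", "wz": the turn, a rotation vector about the tool's x, y, z in rad. In form: [{"tx": .., "ty": .., "tz": .., "wx": .., "wy": .., "wz": ..}, ...]. A call has 1 to 12 rows; each row is the pose to reach, as a shift and turn from the pose commanded when the call began, along the tool's axes at that moment; what a row does not reach only later rows make up. A row lasts 1/10 s, in which the tool goes at most 50 mm and 8.59 degrees, less where a joint would pass 70% of its speed; a pose out of reach is approached as far as the arm can. A call with a gripper value outside its range is refused whole. "hand" is the opening, from 0 (shut) to 1 (fully open), set as the call begins (left out, the last holds). The fingers move at their own pace and stop on an object; "force" is the grip in N (left out, the last holds). Time passes only in rows, so rows that repeat a pose let the fingers close. It gives the time, the measured TCP pose, the force and the opening at its end, in the units of the state.
- readout.get_state(): the state, without advancing time (a new reading comes with each control period).
- imaging.read_camera(name): name is "side" or "top" or "wrist"; returns a dict with "img" (480x640x3 uint8, red, green, blue), "vfov" (degrees; the focal length in pixels is half the picture's height over the tangent of half this angle, whatever the lens; pixels are square), "cx", "cy" (the principal point, pixels), "R" (3x3) and "t" (3): a world point X has camera coordinates R X + t; the wrist camera has in their place "tool_from_camera" (4x4, takes a point from camera to tool coordinates, whose origin is the TCP and whose axes are the tool frame's). Camera axes: x right, y down, z forward; pixel columns grow to the right and rows downward; lengths in m; the calibration is good to about 2 mm. A picture is of the moment at which its call begins: read the wrist's pose just before it. There is no depth.
- ctrl.sign_off(): hands the job in, once; it reports no verdict.
Trained networks look in the newest picture that a camera, given by its name, has taken for a name from the list of things; names that differ only in an ending like _2 or _b are one class to them, and where a whole thing is asked for, a point or a joint stands for the part that bears it (a point fixed in the world has none). Each returns a list of dicts, best first, with "confidence" (0 to 1); they miss things now and then, are a little off and sometimes report something else, mostly with a low value. They report only what shows in the picture. A call takes as long as a camera call. They do not tell look-alikes from the thing itself.
- spotter.trace(camera, label): "region" (480x640 bool, what is visible of it) and "uv" ([column, row] in pixels, amid what is visible of it).
The state is a dict: "time": time; "qpos": joint angles; "dq": joint speeds; "joint_efforts": joint torques, N m; "eef_pos": TCP position; "tcp_rot": TCP orientation; "contact_force": force on the tool from outside, world axes, zero at the start; "wrist_torque": the same for the moment, N m; "opening": opening from 0.0 (shut) to 1.0 (fully open).
Only numpy, scipy, OpenCV 4.12 (cv2) and the standard library are available. Lean on these libraries where they do the work, as an engineer would, in place of code of your own. Each camera call takes 0.05 s, during which the arm holds its last target.

## Working session

There is one attempt and no reset: what is moved stays moved. The work goes in short steps, Python scripts to look and compute and a tool call to move; the robot and the scene stay as the last step left them, time stands still between calls to the robot, and variables do not carry over. Pictures are saved under pics/ and viewed, and the job is handed in when it is done.

Besides the shell and the picture viewer there is one more tool, called as name([rows], argument=value, ...), one row to a line, values as JSON. apply_moves: Moves the arm, as the interface text tells. Its arguments: {"type":"object","properties":{"steps":{"type":"array","items":{"type":"object","properties":{"tx":{"type":"number"},"ty":{"type":"number"},"tz":{"type":"number"},"wx":{"type":"number"},"wy":{"type":"number"},"wz":{"type":"number"}}}},"hand":{"type":"number"},"force":{"type":"number"}},"required":["steps"]}

```bash
ls; mkdir -p pics
cat > h.py <<'E'
import numpy as np, cv2
from plant import readout, imaging, ctrl, spotter
def save(n,img): cv2.imwrite('pics/'+n+'.png',img[:,:,::-1])
E
python3 - <<'E'
from h import *
s=readout.get_state();print(s)
for c in ['side','top','wrist']:
    d=imaging.read_camera(c);save(c+'0',d['img']);print(c,{k:v for k,v in d.items() if k!='img'})
print(ctrl.tcp_to_grasp)
E
```

```text
pics
{'time': 0.0, 'qpos': array([ 1.11999884e+00,  2.87171380e-01,  1.57819498e+00,  1.65048092e-05,
        1.27860396e+00, -1.50002634e-01]), 'dq': array([-0.00010616, -0.00093665, -0.00090168, -0.00122702, -0.0008066 ,
        0.00096463]), 'joint_efforts': array([ 9.75404146e-04, -4.06003010e+01, -2.92617452e+01, -1.35443138e-04,
        5.92875367e-03,  1.84201821e-05]), 'eef_pos': array([0.19984729, 0.64446724, 0.40333315]), 'tcp_rot': array([ 8.05072105e-01,  5.93175768e-01, -1.05541419e-03,  5.47252834e-04]), 'contact_force': array([-0.70340339,  0.31395908, -0.38196912]), 'wrist_torque': array([ 0.0150185 , -0.00696901, -0.00266402]), 'opening': 1.0047482699074013}
side {'vfov': 49.78780835858366, 'cx': 305.7432659411589, 'cy': 246.2399880225142, 'R': array([[-0.98137171, -0.19204276, -0.00539874],
       [-0.1257103 ,  0.66314421, -0.73785953],
       [ 0.14528072, -0.72343579, -0.67493272]]), 't': array([0.55358154, 0.13684284, 1.14456978])}
top {'vfov': 50.60911464433567, 'cx': 311.51071441380424, 'cy': 243.77384931634109, 'R': array([[ 0.00658418, -0.99977584, -0.02012257],
       [-0.99654537, -0.00489426, -0.08290583],
       [ 0.08278876,  0.02059892, -0.99635421]]), 't': array([0.02930935, 0.55165833, 1.09059831])}
wrist {'vfov': 67.83920072359167, 'cx': 316.46106170925924, 'cy': 239.58477631101883, 'tool_from_camera': array([[ 9.99999727e-01, -1.32903917e-04,  7.26545915e-04,
         2.88275341e-04],
       [-7.77798211e-05,  9.59259233e-01,  2.82527374e-01,
        -7.10252926e-02],
       [-7.34494872e-04, -2.82527354e-01,  9.59258961e-01,
         3.15922736e-02],
       [ 0.00000000e+00,  0.00000000e+00,  0.00000000e+00,
         1.00000000e+00]])}
0.1547
```

View pics/side0.png

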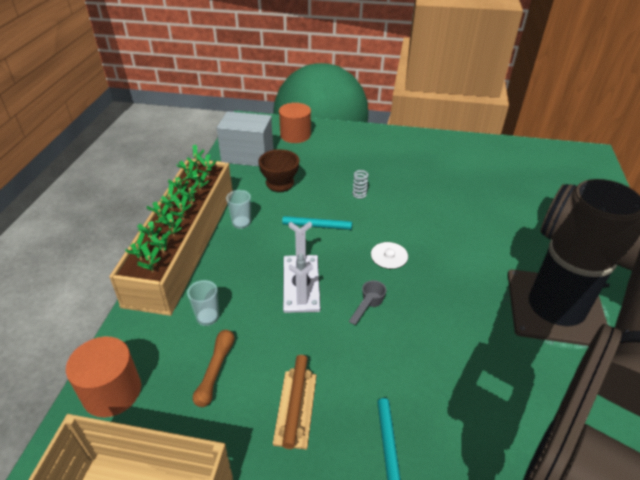

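View pics/top0.png

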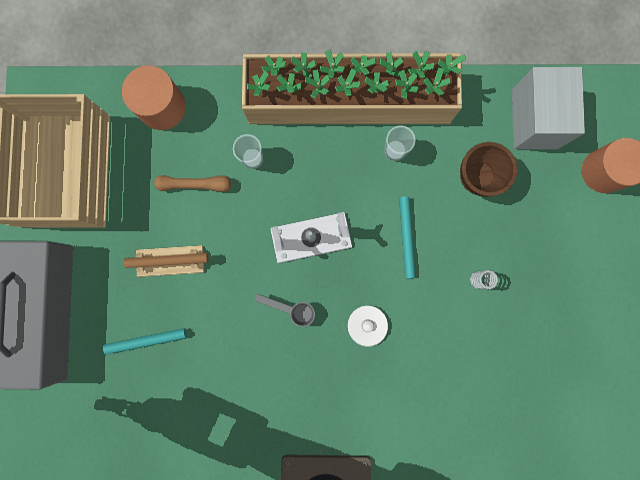

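View pics/wrist0.png

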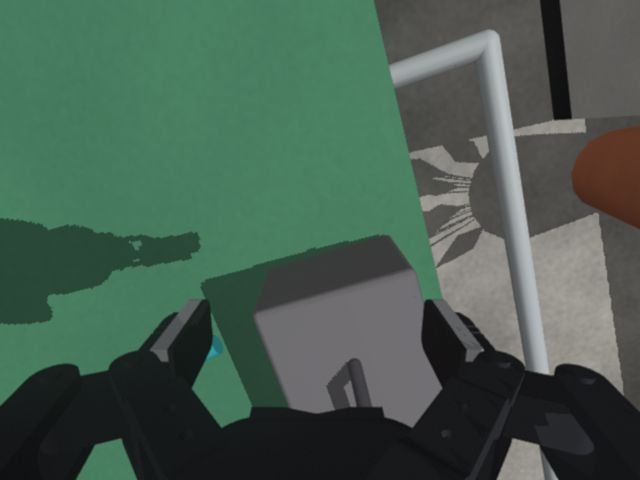

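Side view: spring at (361,184), bracket at (301,280), brown bar on its rest at (297,402). Top view: spring (487,281), bracket (311,238), bar (166,260).

Could be taken for the bar: turquoise bars at top (408,237) and (145,341), and the pestle at (192,184). I choose the brown straight one on the wooden rest at (166,260). There is only one spring.

```bash
cat >> h.py <<'E'
def ray(d,uv):
    f=240/np.tan(np.radians(d['vfov']/2))
    c=np.array([(uv[0]-d['cx'])/f,(uv[1]-d['cy'])/f,1.0])
    return -d['R'].T@d['t'], d['R'].T@(c/np.linalg.norm(c))
def proj(d,X):
    f=240/np.tan(np.radians(d['vfov']/2))
    c=np.atleast_2d(X)@d['R'].T+d['t']
    return np.c_[f*c[:,0]/c[:,2]+d['cx'],f*c[:,1]/c[:,2]+d['cy']]
def onplane(d,uv,z):
    o,r=ray(d,uv); return o+r*(z-o[2])/r[2]
def tri(rs):
    A=0;b=0
    for o,r in rs:
        P=np.eye(3)-np.outer(r,r);A=A+P;b=b+P@o
    X=np.linalg.solve(A,b)
    return X,[np.linalg.norm(np.cross(X-o,r)) for o,r in rs]
E
python3 - <<'E'
from h import *
D={c:imaging.read_camera(c) for c in ['side','top']}
import pickle
pickle.dump(D,open('D0.pkl','wb'))
M={}
for l in ['spring_mid','bracket','bar_mid','mortar','pestle','scoop','incense_holder','tumbler_a']:
    for c in D:
        for r in spotter.trace(c,l):
            if r['confidence']<.3: continue
            ys,xs=np.nonzero(r['region'])
            print(l,c,round(r['confidence'],2),np.round(r['uv'],1),len(xs),(xs.min(),ys.min(),xs.max(),ys.max()),'z=.04->',np.round(onplane(D[c],r['uv'],.035),3))
            M.setdefault((l,c),r)
pickle.dump(M,open('M0.pkl','wb'))
for l in ['spring_mid','bar_mid','bracket']:
    print(l,tri([ray(D[c],M[l,c]['uv']) for c in D]))
im=[]
for (u,v) in [(487,281),(166,260),(311,238)]:
    im.append(cv2.resize(D['top']['img'][v-45:v+45,u-60:u+60],None,fx=3,fy=3,interpolation=2)[:, :])
a=np.hstack(im[:2]); 
im2=[cv2.resize(D['side']['img'][v-45:v+45,u-60:u+60],None,fx=3,fy=3,interpolation=2) for u,v in [(361,184),(297,402)]]
save('crop1',np.vstack([a,np.hstack(im2)]))
save('crop2',np.hstack([im[2],cv2.resize(D['side']['img'][215:320,230:370],(360,270),interpolation=2)]))
E
```

```text
spring_mid side 0.55 [356.2 187.9] 323 (np.int64(353), np.int64(172), np.int64(366), np.int64(198)) z=.04-> [ 0.485 -0.317  0.035]
bracket side 0.75 [304.2 278.6] 2313 (np.int64(282), np.int64(222), np.int64(319), np.int64(312)) z=.04-> [0.558 0.048 0.035]
bracket top 0.58 [308.4 237.2] 2712 (np.int64(271), np.int64(212), np.int64(351), np.int64(261)) z=.04-> [0.565 0.039 0.035]
bar_mid side 0.86 [323.2 220.8] 467 (np.int64(283), np.int64(217), np.int64(350), np.int64(229)) z=.04-> [ 0.55  -0.161  0.035]
bar_mid side 0.74 [387.5 439.5] 1023 (np.int64(377), np.int64(399), np.int64(399), np.int64(479)) z=.04-> [0.344 0.396 0.035]
bar_mid side 0.64 [296.5 404.8] 992 (np.int64(283), np.int64(356), np.int64(305), np.int64(447)) z=.04-> [0.51  0.361 0.035]
bar_mid top 0.94 [408.2 239.6] 817 (np.int64(399), np.int64(196), np.int64(414), np.int64(277)) z=.04-> [ 0.561 -0.177  0.035]
bar_mid top 0.72 [308.7 239.8] 2766 (np.int64(271), np.int64(212), np.int64(350), np.int64(262)) z=.04-> [0.559 0.038 0.035]
bar_mid top 0.63 [166.2 259.2] 864 (np.int64(124), np.int64(252), np.int64(208), np.int
[... 1338 characters left out ...]
(226), np.int64(190), np.int64(251), np.int64(228)) z=.04-> [ 0.775 -0.173  0.035]
tumbler_a side 0.59 [201.7 299.5] 1128 (np.int64(188), np.int64(280), np.int64(219), np.int64(325)) z=.04-> [0.764 0.152 0.035]
tumbler_a top 0.93 [398.8 142.1] 855 (np.int64(384), np.int64(126), np.int64(416), np.int64(161)) z=.04-> [ 0.776 -0.158  0.035]
tumbler_a top 0.66 [249.2 155. ] 772 (np.int64(233), np.int64(135), np.int64(262), np.int64(168)) z=.04-> [0.747 0.171 0.035]
tumbler_a top 0.37 [369.3 325.2] 1229 (np.int64(348), np.int64(306), np.int64(387), np.int64(345)) z=.04-> [ 0.376 -0.092  0.035]Traceback (most recent call last):
  File "<stdin>", line 15, in <module>
KeyError: ('spring_mid', 'top')
```

Run:
```python
from h import *
import pickle
D=pickle.load(open('D0.pkl','rb'))
print('spring',tri([ray(D['side'],(360,185)),ray(D['top'],(486,279.5))]))
print('bar',tri([ray(D['side'],(296.5,402)),ray(D['top'],(166.,259.8))]))
cr=lambda c,u,v:cv2.resize(D[c]['img'][v-45:v+45,u-60:u+60],None,fx=3,fy=3,interpolation=2)
save('crop1',np.vstack([np.hstack([cr('top',487,281),cr('top',166,260)]),np.hstack([cr('side',361,184),cr('side',297,402)])]))
save('crop2',np.hstack([cr('top',311,238),cv2.resize(D['side']['img'][210:330,230:370],(420,360),interpolation=2)[:270]]))
```

```text
spring (array([ 0.47627029, -0.34514603,  0.0260984 ]), [np.float64(0.0006419234247247831), np.float64(0.0006419234247248197)])
bar (array([0.51338569, 0.35118651, 0.02739728]), [np.float64(0.0009201217204818941), np.float64(0.0009201217204819316)])
```

View pics/crop1.png

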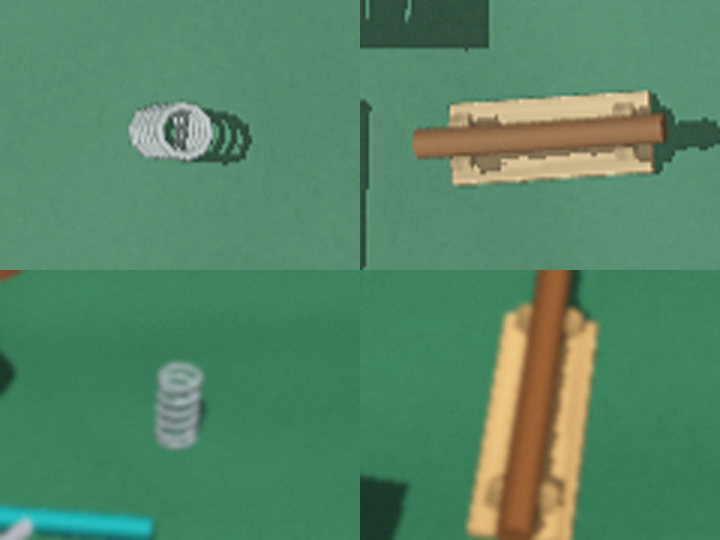

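View pics/crop2.png

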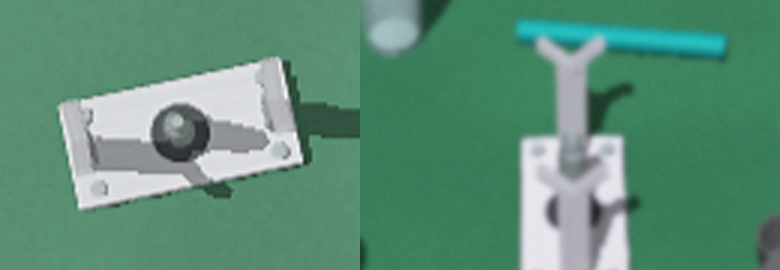

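Crops confirm it: the spring is upright, and the chosen bar is the brown straight one on the wooden rest. Next I'll fly over the bar and the bracket with the wrist camera on the way to the spring.

```bash
cat >> h.py <<'E'
from scipy.spatial.transform import Rotation as Ro
def pose():
    s=readout.get_state(); return s['eef_pos'],Ro.from_quat(s['tcp_rot'])
def Rdown(yaw):
    c,s=np.cos(yaw),np.sin(yaw); return np.array([[c,s,0],[s,-c,0],[0,0,-1.]])
def delta(p,yaw,lab=''):
    t,R=pose(); d=R.as_matrix().T@(np.array(p)-t)*1000
    w=(R.inv()*Ro.from_matrix(Rdown(yaw))).as_rotvec()
    print(lab,'t',np.round(d,1),'w',np.round(w,4),'now',np.round(t,4),'yaw',round(np.arctan2(R.as_matrix()[1,0],R.as_matrix()[0,0]),4))
def wrist(n=None):
    t,R=pose(); d=imaging.read_camera('wrist')
    T=np.eye(4);T[:3,:3]=R.as_matrix();T[:3,3]=t
    W=np.linalg.inv(T@d['tool_from_camera']); d['R']=W[:3,:3];d['t']=W[:3,3]
    if n: save(n,d['img']); import pickle; pickle.dump(d,open(n+'.pkl','wb'))
    return d
def load(n):
    import pickle; return pickle.load(open(n+'.pkl','rb'))
E
python3 - <<'E'
from h import *
delta([.51,.345,.40],np.radians(14))
E
```

```text
t [-194.3  384.9    4.7] w [ 0.     -0.      1.0256] now [0.2    0.6447 0.4047] yaw 1.2699
```

apply_moves([
  {"tx":-194,"ty":385,"tz":5,"wz":1.026},
  {"tx":-194,"ty":385,"tz":5,"wz":1.026},
  {"tx":-194,"ty":385,"tz":5,"wz":1.026},
  {"tx":-194,"ty":385,"tz":5,"wz":1.026},
  {"tx":-194,"ty":385,"tz":5,"wz":1.026},
  {"tx":-194,"ty":385,"tz":5,"wz":1.026},
  {"tx":-194,"ty":385,"tz":5,"wz":1.026},
  {"tx":-194,"ty":385,"tz":5,"wz":1.026},
  {"tx":-194,"ty":385,"tz":5,"wz":1.026},
  {"tx":-194,"ty":385,"tz":5,"wz":1.026},
  {"tx":-194,"ty":385,"tz":5,"wz":1.026},
  {"tx":-194,"ty":385,"tz":5,"wz":1.026},
], hand=1)

```text
$.steps[0]: bad value
```

Run:
```python
from h import *
s=readout.get_state();print(s['time'],np.abs(s['dq']).max())
d=wrist('wb1')
delta([.555,.10,.40],np.radians(14))
```

```text
1.05 0.0016611441857337058
 t [-415.   500.5    4.7] w [0.0000e+00 1.0000e-04 1.0256e+00] now [0.2    0.6447 0.4047] yaw 1.2699
```

View pics/wb1.png

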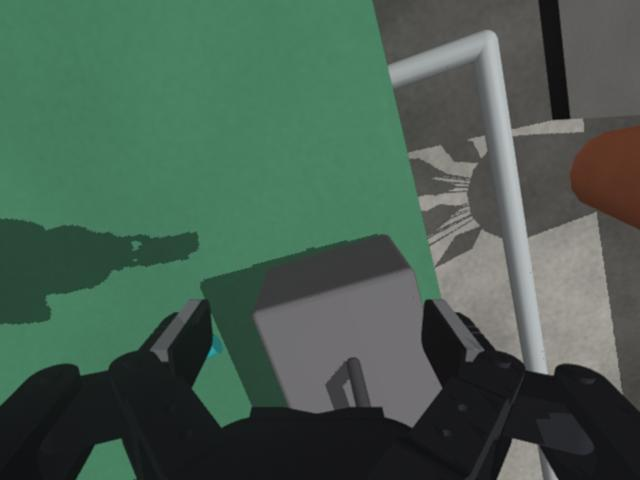

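The move was refused ("bad value"), so the arm has not moved. I'll retry with all six keys in each row.

apply_moves([
  {"tx":-194,"ty":385,"tz":5,"wx":0,"wy":0,"wz":1.026},
  {"tx":-194,"ty":385,"tz":5,"wx":0,"wy":0,"wz":1.026},
  {"tx":-194,"ty":385,"tz":5,"wx":0,"wy":0,"wz":1.026},
  {"tx":-194,"ty":385,"tz":5,"wx":0,"wy":0,"wz":1.026},
  {"tx":-194,"ty":385,"tz":5,"wx":0,"wy":0,"wz":1.026},
  {"tx":-194,"ty":385,"tz":5,"wx":0,"wy":0,"wz":1.026},
  {"tx":-194,"ty":385,"tz":5,"wx":0,"wy":0,"wz":1.026},
  {"tx":-194,"ty":385,"tz":5,"wx":0,"wy":0,"wz":1.026},
  {"tx":-194,"ty":385,"tz":5,"wx":0,"wy":0,"wz":1.026},
  {"tx":-194,"ty":385,"tz":5,"wx":0,"wy":0,"wz":1.026},
  {"tx":-194,"ty":385,"tz":5,"wx":0,"wy":0,"wz":1.026},
  {"tx":-194,"ty":385,"tz":5,"wx":0,"wy":0,"wz":1.026},
], hand=1)

```text
time: 2.3
eef_pos: [0.5095, 0.346, 0.3997]
tcp_rot: [0.993, 0.122, -0.0, -0.0]
contact_force: [0.2, 0.2, -0.6]
opening: 0.997
```

Run:
```python
from h import *
d=wrist('wb1')
delta([.50,.10,.40],np.radians(14))
```

```text
t [-68.9 236.6  -0.3] w [-0.0003  0.0002  0.0012] now [0.5093 0.3463 0.3997] yaw 0.2456
```

View pics/wb1.png

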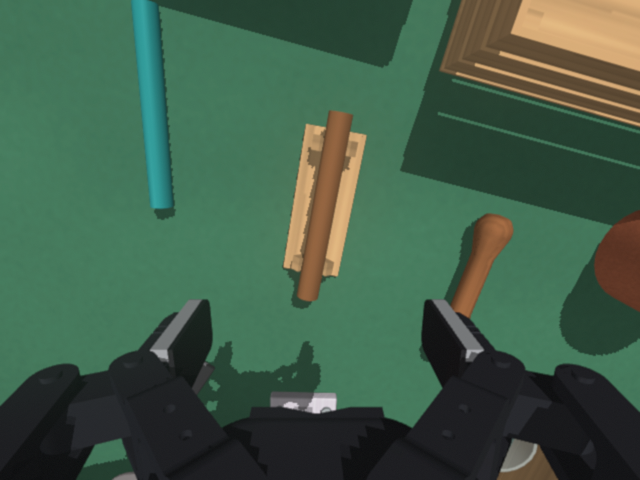

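Wrist view: the bar's ends are at (340,113) and (308,300), on the rest. Moving on to the bracket.

apply_moves([
  {"tx":0,"ty":50,"tz":0,"wx":0,"wy":0,"wz":0},
  {"tx":-5,"ty":140,"tz":0,"wx":0,"wy":0,"wz":0},
  {"tx":-10,"ty":260,"tz":-20,"wx":0,"wy":0,"wz":0},
  {"tx":-20,"ty":300,"tz":-20,"wx":0,"wy":0,"wz":0},
  {"tx":-20,"ty":300,"tz":-20,"wx":0,"wy":0,"wz":0},
  {"tx":-20,"ty":300,"tz":-20,"wx":0,"wy":0,"wz":0},
  {"tx":-20,"ty":300,"tz":-20,"wx":0,"wy":0,"wz":0},
  {"tx":-20,"ty":300,"tz":-20,"wx":0,"wy":0,"wz":0},
  {"tx":-20,"ty":300,"tz":-20,"wx":0,"wy":0,"wz":0},
])

```text
time: 3.25
eef_pos: [0.5629, 0.0509, 0.4196]
tcp_rot: [0.992, 0.123, -0.0, -0.0]
contact_force: [-0.1, 0.6, 0.3]
opening: 1.003
```

Run:
```python
from h import *
d=wrist('wk1')
delta([.54,-.05,.42],np.radians(14))
```

```text
t [-46.9  92.6  -0.6] w [-0.0006  0.0004  0.0022] now [0.5629 0.0512 0.4195] yaw 0.2466
```

View pics/wk1.png

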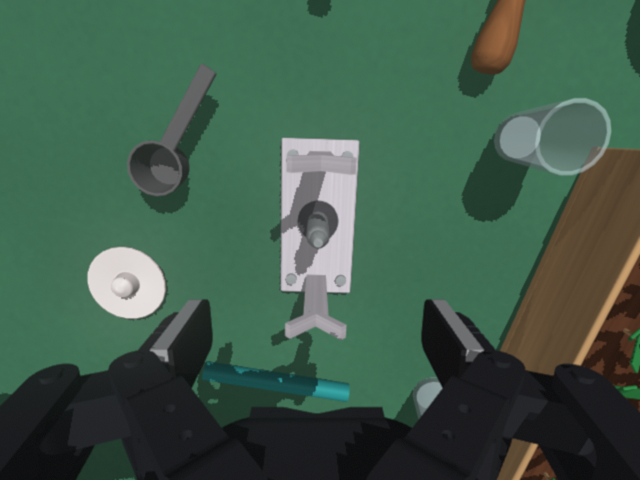

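Run:
```python
from h import *
d=load('wk1')
save('wk1z',cv2.resize(d['img'][125:350,250:390],None,fx=2.6,fy=2.6,interpolation=2))
```

```text
(no output)
```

View pics/wk1z.png

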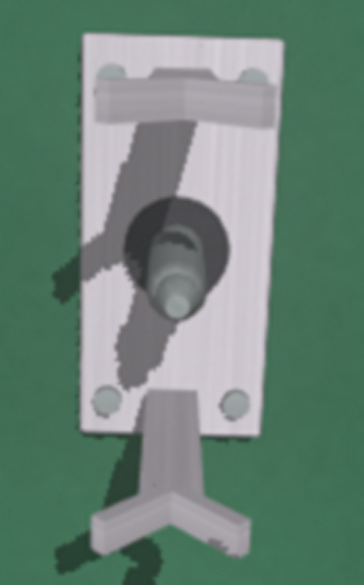

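apply_moves([
  {"tx":0,"ty":-50,"tz":0,"wx":0,"wy":0,"wz":0},
  {"tx":0,"ty":-75,"tz":0,"wx":0,"wy":0,"wz":0},
  {"tx":0,"ty":-75,"tz":0,"wx":0,"wy":0,"wz":0},
  {"tx":0,"ty":-75,"tz":0,"wx":0,"wy":0,"wz":0},
])

```text
time: 3.7
eef_pos: [0.5446, 0.124, 0.4196]
tcp_rot: [0.992, 0.124, -0.0, 0.0]
contact_force: [-0.1, -0.1, 0.2]
opening: 0.998
```

Run:
```python
from h import *
d=wrist('wk2')
save('wk2z',cv2.resize(d['img'][150:400,240:400],None,fx=2.4,fy=2.4,interpolation=2))
```

```text
(no output)
```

View pics/wk2.png

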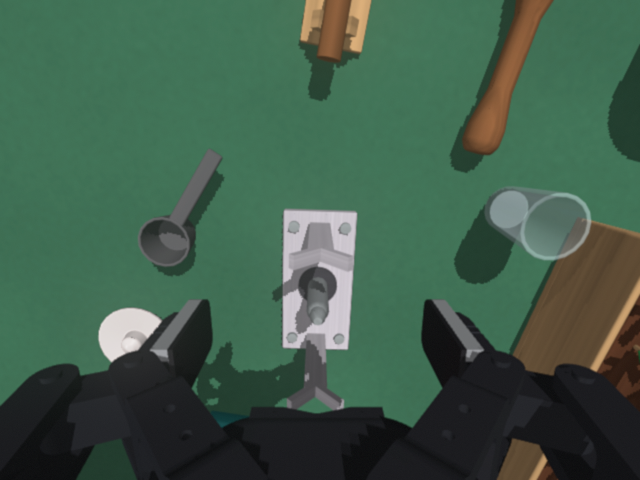

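View wk2z.

View pics/wk2z.png

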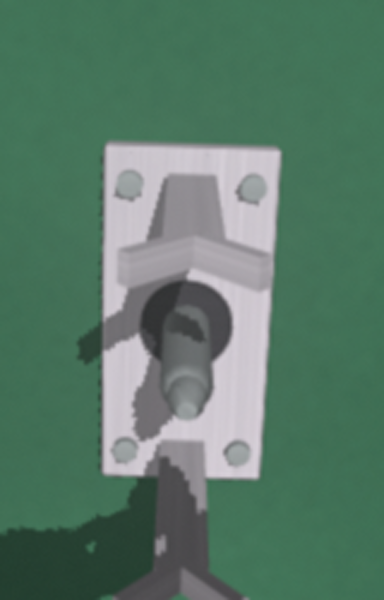

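Bracket seen in both views; in the zooms the rod tip is at about (177,305) and (186,409). Now I'll fit the bracket pose and check the heights.

```bash
cat > fitb.py <<'E'
from h import *
from scipy.optimize import least_squares
z=lambda p,o,s:(o[0]+(p[0]+.5)/s-.5,o[1]+(p[1]+.5)/s-.5)
d1,d2=load('wk1'),load('wk2')
c1=[z(p,(250,125),2.6) for p in [(83,34),(283,41),(259,437),(80,431)]]
c2=[z(p,(240,150),2.4) for p in [(107,144),(280,150),(259,478),(103,474)]]
t1=z((177,305),(250,125),2.6);t2=z((186,409),(240,150),2.4)
print('tip',tri([ray(d1,t1),ray(d2,t2)]))
for a,b in zip(c1,c2): print('corner',tri([ray(d1,a),ray(d2,b)]), onplane(d1,a,.012),onplane(d2,b,.012))
loc=np.array([[-.04,.085,.012],[.04,.085,.012],[.04,-.085,.012],[-.04,-.085,.012]])
def res(q,full=False):
    R=Ro.from_euler('z',q[2]).as_matrix(); 
    P=loc@R.T+[q[0],q[1],0]; T=np.array([[q[0],q[1],.096]])
    out=[]
    for d,c,t in ((d1,c1,t1),(d2,c2,t2)):
        out+=[proj(d,P)-c, proj(d,T)-np.array([t])]
    return np.concatenate(out).ravel()
r=least_squares(res,[.56,.04,.24],loss='soft_l1')
print('fit x,y,yaw',r.x,'yawdeg',np.degrees(r.x[2]),'rms px',np.sqrt(np.mean(res(r.x)**2)));print(np.round(res(r.x).reshape(-1,2),1))
for dn in ('side','top'):
    import pickle; D=pickle.load(open('D0.pkl','rb'))[dn]
    print(dn,'tip proj',proj(D,[r.x[0],r.x[1],.096]), 'seat', proj(D,[r.x[0],r.x[1],.016]))
E
python3 fitb.py
```

```text
tip (array([0.56877436, 0.03540263, 0.0945503 ]), [np.float64(0.00010086508837233528), np.float64(0.00010086508837229764)])
corner (array([0.51290232, 0.10946653, 0.00891228]), [np.float64(0.00045169617377349437), np.float64(0.0004516961737732855)]) [0.51273926 0.10944237 0.012     ] [0.51345712 0.11027565 0.012     ]
corner (array([0.58955143, 0.12596816, 0.00858159]), [np.float64(0.0001122420560746771), np.float64(0.00011224205607435432)]) [0.58905306 0.12589301 0.012     ] [0.58910492 0.12660292 0.012     ]
corner (array([ 0.62647652, -0.04094078,  0.00676422]), [np.float64(0.00015179127828300967), np.float64(0.00015179127828304474)]) [ 0.62522774 -0.03875195  0.012     ] [ 0.62527049 -0.03769102  0.012     ]
corner (array([ 0.54836432, -0.05557883,  0.01086721]), [np.float64(0.00043119953641833304), np.float64(0.0004311995364183255)]) [ 0.54794539 -0.05518161  0.012     ] [ 0.54871295 -0.05468853  0.012     ]
fit x,y,yaw [0.56882791 0.0356526  0.21342538] yawdeg 12.228373360616104 rms px 0.7577435560431682
[[-0.8 -1.1]
 [ 1.2 -1.1]
 [ 0.5  0.3]
 [-0.3  0.5]
 [ 0.   0.2]
 [-1.6 -0.4]
 [ 0.9 -0.3]
 [ 0.2  1. ]
 [-1.   0.7]
 [ 0.2  0.6]]
side tip proj [[300.27618957 254.49558848]] seat [[300.71172977 279.76206412]]
top tip proj [[309.30953582 232.41302277]] seat [[310.19384352 236.21915534]]
```

Rod axis is at (0.569, 0.0355) and bracket yaw is 12.2°. The tip triangulates to z = 0.0945 (0.096 expected), so the fit is good. On to the spring.

Run:
```python
from h import *
delta([.478,-.33,.38],.2134)
```

```text
t [-175.3  423.1   39.8] w [0.0004 0.0001 0.0328] now [0.5449 0.1231 0.4196] yaw 0.2462
```

apply_moves([
  {"tx":-175,"ty":423,"tz":40,"wx":0,"wy":0,"wz":0.033},
  {"tx":-175,"ty":423,"tz":40,"wx":0,"wy":0,"wz":0.033},
  {"tx":-175,"ty":423,"tz":40,"wx":0,"wy":0,"wz":0.033},
  {"tx":-175,"ty":423,"tz":40,"wx":0,"wy":0,"wz":0.033},
  {"tx":-175,"ty":423,"tz":40,"wx":0,"wy":0,"wz":0.033},
  {"tx":-175,"ty":423,"tz":40,"wx":0,"wy":0,"wz":0.033},
  {"tx":-175,"ty":423,"tz":40,"wx":0,"wy":0,"wz":0.033},
  {"tx":-175,"ty":423,"tz":40,"wx":0,"wy":0,"wz":0.033},
  {"tx":-175,"ty":423,"tz":40,"wx":0,"wy":0,"wz":0.033},
  {"tx":-175,"ty":423,"tz":40,"wx":0,"wy":0,"wz":0.033},
  {"tx":-175,"ty":423,"tz":40,"wx":0,"wy":0,"wz":0.033},
  {"tx":-175,"ty":423,"tz":40,"wx":0,"wy":0,"wz":0.033},
])

```text
time: 4.95
eef_pos: [0.4775, -0.3302, 0.3795]
tcp_rot: [0.994, 0.105, -0.0, -0.001]
contact_force: [-0.3, 0.2, -0.6]
opening: 1.0
```

Run:
```python
from h import *
d=wrist('ws1')
print(d['t'])
```

```text
[-0.39874222 -0.43463929  0.23528816]
```

View pics/ws1.png

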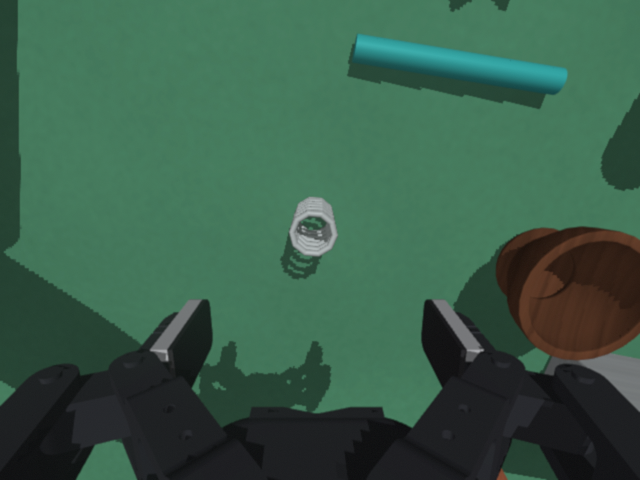

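Spring top ring is at about (314,231). Taking a second view.

apply_moves([
  {"tx":0,"ty":50,"tz":40,"wx":0,"wy":0,"wz":0},
  {"tx":0,"ty":60,"tz":60,"wx":0,"wy":0,"wz":0},
  {"tx":0,"ty":60,"tz":60,"wx":0,"wy":0,"wz":0},
  {"tx":0,"ty":60,"tz":60,"wx":0,"wy":0,"wz":0},
])

```text
time: 5.4
eef_pos: [0.4906, -0.3878, 0.3193]
tcp_rot: [0.994, 0.106, -0.0, -0.001]
contact_force: [-0.2, 0.6, 1.3]
opening: 0.996
```

Run:
```python
from h import *
d=wrist('ws2'); d1=load('ws1')
a=cv2.resize(d1['img'][180:280,265:365],(380,380),interpolation=2)
b=cv2.resize(d['img'][60:180,260:380],(380,380),interpolation=2)
save('wsz',np.hstack([a,b])); save('ws2f',d['img'])
```

```text
(no output)
```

View pics/wsz.png

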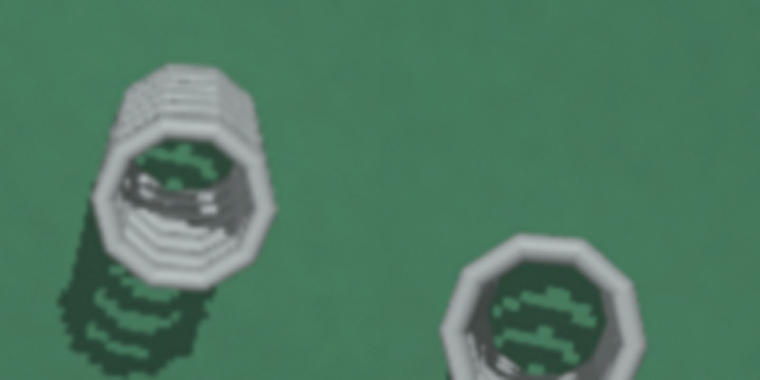

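Run:
```python
from h import *
d=load('ws2')
b=cv2.resize(d['img'][110:230,260:380],(480,480),interpolation=2)
save('wsz2',b)
```

```text
(no output)
```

View pics/wsz2.png

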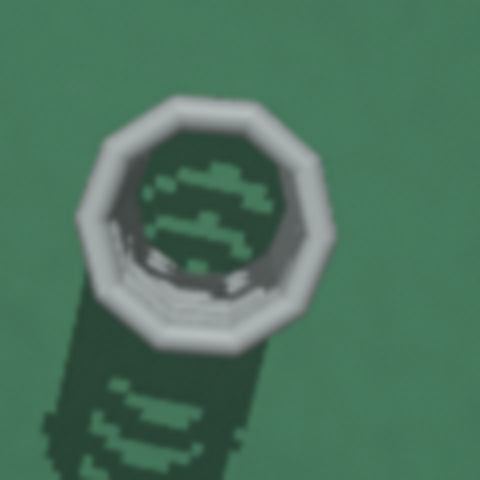

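Run:
```python
from h import *
z=lambda p,o,s:(o[0]+(p[0]+.5)/s-.5,o[1]+(p[1]+.5)/s-.5)
a=z((184.5,204),(265,180),3.8);b=z((206,225),(260,110),4)
d1,d2=load('ws1'),load('ws2')
print(a,b,tri([ray(d1,a),ray(d2,b)]),onplane(d1,a,.0675),onplane(d2,b,.0675))
import pickle
D=pickle.load(open('D0.pkl','rb'))
X=onplane(d2,b,.0675)
for c in D: print(c,proj(D[c],[[X[0],X[1],.035],[X[0],X[1],.068]]))
delta([X[0],X[1],.055+.155],.2134)
```

```text
(313.1842105263158, 233.31578947368422) (311.125, 165.875) (array([ 0.47675264, -0.33539515,  0.06786714]), [np.float64(3.3382283204859324e-05), np.float64(3.3382283204887174e-05)]) [ 0.47680271 -0.33548606  0.0675    ] [ 0.47672101 -0.33543309  0.0675    ]
side [[359.8732578  184.39240337]
 [360.66262959 174.48842866]]
top [[482.74182524 278.90810501]
 [487.75691382 278.68677858]]
 t [ -2.7 -54.2 110.8] w [ 0.0003 -0.0006 -0.0007] now [ 0.4907 -0.3878  0.3208] yaw 0.2127
```

Spring axis is at (0.4768, -0.3354) and its top at z = 0.068. Both views and the fixed cameras agree. Grasping about 12 mm above its middle.

apply_moves([
  {"tx":-3,"ty":-45,"tz":0,"wx":0,"wy":0,"wz":0},
  {"tx":-3,"ty":-54,"tz":20,"wx":0,"wy":0,"wz":0},
  {"tx":-3,"ty":-54,"tz":60,"wx":0,"wy":0,"wz":0},
  {"tx":-3,"ty":-54,"tz":95,"wx":0,"wy":0,"wz":0},
  {"tx":-3,"ty":-54,"tz":119,"wx":0,"wy":0,"wz":0},
  {"tx":-3,"ty":-54,"tz":119,"wx":0,"wy":0,"wz":0},
  {"tx":-3,"ty":-54,"tz":119,"wx":0,"wy":0,"wz":0},
])

```text
time: 6.15
eef_pos: [0.4766, -0.3367, 0.2028]
tcp_rot: [0.994, 0.106, 0.001, 0.001]
contact_force: [0.3, -0.7, 0.4]
opening: 1.002
```

Run:
```python
from h import *
d=wrist('ws3'); delta([.4767,-.3354,.202],.2134)
```

```text
t [ 0.2 -1.8  1.6] w [ 0.0038 -0.0025 -0.0014] now [ 0.4769 -0.3372  0.2036] yaw 0.212
```

View pics/ws3.png

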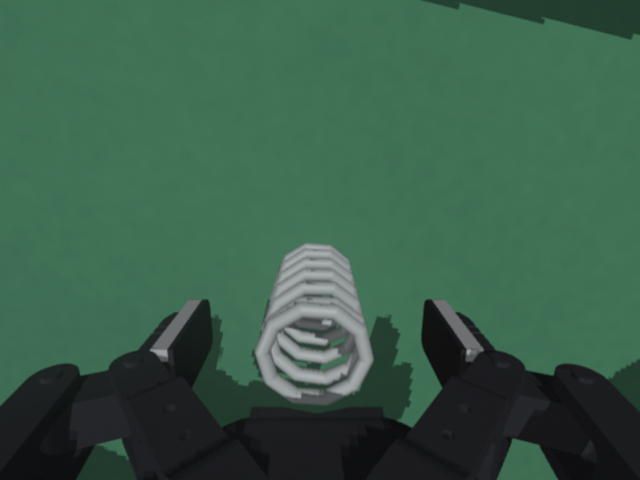

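The spring is centred between the pads at (314,352). Small correction, then close.

apply_moves([
  {"tx":0,"ty":-1.5,"tz":1,"wx":0,"wy":0,"wz":0},
  {"tx":0,"ty":-1.5,"tz":1,"wx":0,"wy":0,"wz":0},
])

```text
time: 6.4
eef_pos: [0.4761, -0.3358, 0.2017]
tcp_rot: [0.994, 0.105, 0.001, 0.001]
contact_force: [0.6, -0.4, 0.5]
opening: 1.002
```

apply_moves([
  {"tx":0,"ty":0,"tz":0,"wx":0,"wy":0,"wz":0},
  {"tx":0,"ty":0,"tz":0,"wx":0,"wy":0,"wz":0},
  {"tx":0,"ty":0,"tz":0,"wx":0,"wy":0,"wz":0},
  {"tx":0,"ty":0,"tz":0,"wx":0,"wy":0,"wz":0},
  {"tx":0,"ty":0,"tz":0,"wx":0,"wy":0,"wz":0},
  {"tx":0,"ty":0,"tz":0,"wx":0,"wy":0,"wz":0},
], hand=0, force=35)

```text
time: 7.0
eef_pos: [0.4756, -0.3357, 0.2]
tcp_rot: [0.994, 0.105, 0.0, 0.0]
contact_force: [-0.2, 0.4, 2.8]
opening: 0.447
```

Run:
```python
from h import *
s=readout.get_state();print(s['eef_pos'],s['contact_force'],s['wrist_torque'],s['opening'])
d=wrist('ws4')
```

```text
[ 0.4756136  -0.33573935  0.20004444] [-0.19644992  0.40801526  2.7554505 ] [0.08965794 0.09485162 0.03678683] 0.44720255036747303
```

View pics/ws4.png

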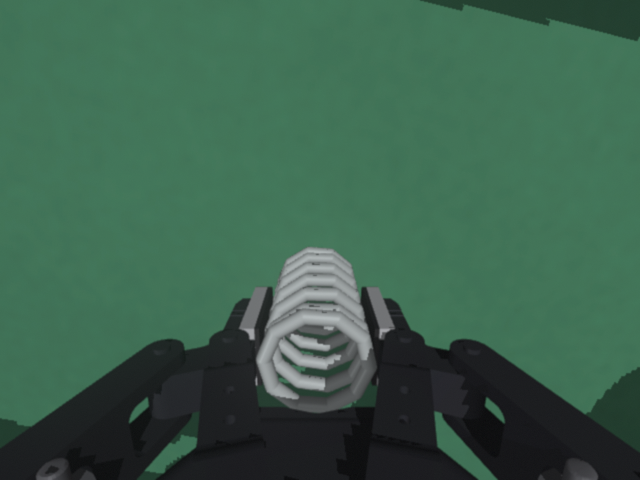

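Gripped upright. Lifting and carrying it to the rod.

Run:
```python
from h import *
delta([.5688,.0355,.36],.2134)
```

```text
t [ 168.9 -343.4 -160. ] w [ 0.0002 -0.0001 -0.0024] now [ 0.4756 -0.3357  0.2   ] yaw 0.211
```

apply_moves([
  {"tx":0,"ty":0,"tz":-25,"wx":0,"wy":0,"wz":0},
  {"tx":0,"ty":0,"tz":-65,"wx":0,"wy":0,"wz":0},
  {"tx":0,"ty":0,"tz":-110,"wx":0,"wy":0,"wz":0},
  {"tx":10,"ty":-20,"tz":-145,"wx":0,"wy":0,"wz":0},
  {"tx":30,"ty":-60,"tz":-160,"wx":0,"wy":0,"wz":0},
  {"tx":50,"ty":-100,"tz":-160,"wx":0,"wy":0,"wz":0},
  {"tx":70,"ty":-140,"tz":-160,"wx":0,"wy":0,"wz":0},
  {"tx":90,"ty":-180,"tz":-160,"wx":0,"wy":0,"wz":0},
  {"tx":110,"ty":-225,"tz":-160,"wx":0,"wy":0,"wz":0},
  {"tx":130,"ty":-265,"tz":-160,"wx":0,"wy":0,"wz":0},
  {"tx":150,"ty":-305,"tz":-160,"wx":0,"wy":0,"wz":0},
  {"tx":160,"ty":-325,"tz":-160,"wx":0,"wy":0,"wz":0},
])

```text
time: 8.25
eef_pos: [0.5639, 0.0188, 0.3589]
tcp_rot: [0.994, 0.107, -0.0, -0.001]
contact_force: [-0.4, 0.1, -1.9]
opening: 0.442
```

Run:
```python
from h import *
d=wrist('wt1')
delta([.5688,.0355,.33],.2134)
```

```text
t [  7.8 -13.8  28.9] w [-0.0028 -0.0002  0.0014] now [0.5641 0.0203 0.3589] yaw 0.2148
```

View pics/wt1.png

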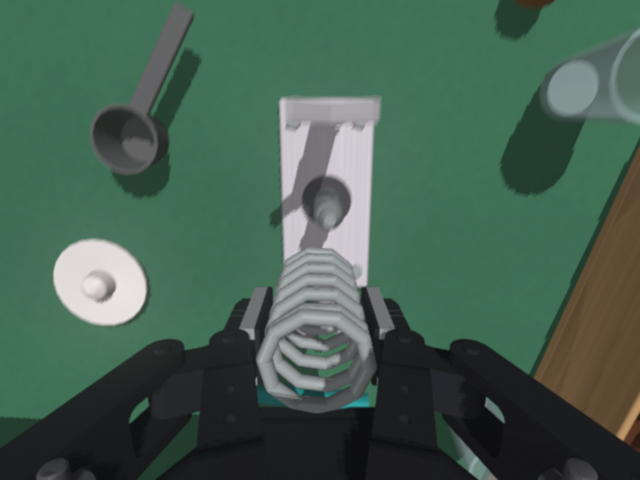

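The spring is held and the rod tip is visible at about (329,218). Now I'll project the model of the held spring to check its offset and tilt.

Run:
```python
from h import *
d=load('wt1')
save('wt1z',cv2.resize(d['img'][170:430,240:400],None,fx=2.3,fy=2.3,interpolation=2))
C=np.linalg.inv(d['tool_from_camera']); f=240/np.tan(np.radians(d['vfov']/2))
def pt(p):
    c=C[:3,:3]@np.array(p)+C[:3,3]; return np.array([f*c[0]/c[2]+d['cx'],f*c[1]/c[2]+d['cy']])
a=np.linspace(0,2*np.pi,72)
im=d['img'].copy()
for zt in (.130,.200):
    P=np.array([pt([.02*np.cos(t),.02*np.sin(t),zt]) for t in a]); print(zt,P.min(0),P.max(0))
    cv2.polylines(im,[np.int32(P)],True,(255,0,0) if zt<.15 else (255,255,0),1)
u=proj(d,[.5688,.0355,.096])[0];print('tip pred',u)
cv2.circle(im,tuple(np.int32(u)),3,(255,0,0),1)
save('wt1o',cv2.resize(im[170:430,240:400],None,fx=2.3,fy=2.3,interpolation=2))
```

```text
0.13 [251.31686103 311.15156729] [375.95249017 418.3003167 ]
0.2 [275.37527441 243.87910164] [353.92260498 316.68026283]
tip pred [327.85330907 223.4255747 ]
```

View pics/wt1o.png

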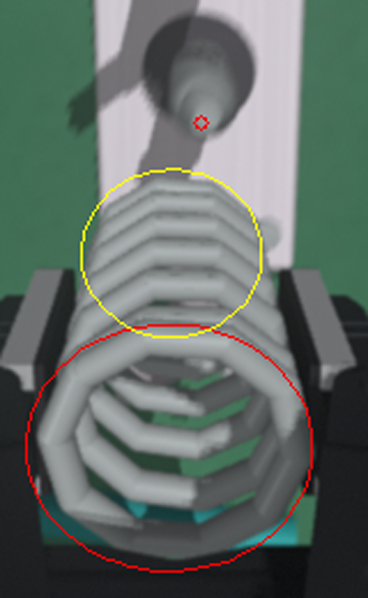

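View pics/wt1z.png

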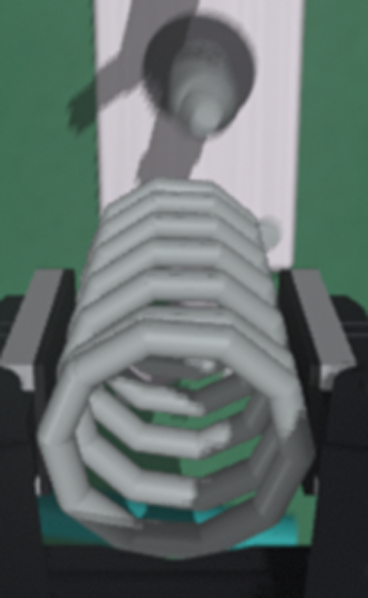

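```bash
cat >> h.py <<'E'
def tool_pt(d,uv,zt):
    f=240/np.tan(np.radians(d['vfov']/2))
    c=np.array([(uv[0]-d['cx'])/f,(uv[1]-d['cy'])/f,1.]); T=d['tool_from_camera']
    r=T[:3,:3]@c; o=T[:3,3]; return o+r*(zt-o[2])/r[2]
E
python3 - <<'E'
from h import *
d=load('wt1')
for zt in (.130,.1325,.135): print('ring',zt,np.round(tool_pt(d,(317.2,360.6),zt)*1000,1))
for zz in (.263,.265): print('tip',zz,np.round(tool_pt(d,(329.8,224.3),zz)*1000,1))
# bottom ring top outer edge & widths
print(np.round(tool_pt(d,(240+180/2.3,170+181/2.3),.1975)*1000,1))
delta([.5688,.0355,.33],.2134)
E
```

```text
ring 0.13 [  1.1  -2.5 130. ]
ring 0.1325 [  1.1  -0.8 132.5]
ring 0.135 [  1.1   1.  135. ]
tip 0.263 [  9.8 -14.3 263. ]
tip 0.265 [  9.9 -13.8 265. ]
[  1.8 -18.3 197.5]
 t [  7.8 -13.8  28.9] w [-0.0028 -0.0002  0.0014] now [0.5641 0.0203 0.3589] yaw 0.2148
```

apply_moves([
  {"tx":8,"ty":-14,"tz":0,"wx":0,"wy":0,"wz":0},
  {"tx":8,"ty":-14,"tz":20,"wx":0,"wy":0,"wz":0},
  {"tx":8,"ty":-14,"tz":30,"wx":0,"wy":0,"wz":0},
  {"tx":8,"ty":-14,"tz":30,"wx":0,"wy":0,"wz":0},
  {"tx":8,"ty":-14,"tz":30,"wx":0,"wy":0,"wz":0},
])

```text
time: 8.8
eef_pos: [0.5688, 0.0305, 0.3294]
tcp_rot: [0.994, 0.105, -0.0, -0.0]
contact_force: [-0.1, -0.9, -0.6]
opening: 0.443
```

Run:
```python
from h import *
d=wrist('wt2')
delta([.5688,.0355,.33],.2134)
save('wt2z',cv2.resize(d['img'][170:430,240:400],None,fx=2.3,fy=2.3,interpolation=2))
for c in ['side','top']:
    D=imaging.read_camera(c); u,v=proj(D,[.5688,.0355,.14])[0].astype(int); save('t2'+c,cv2.resize(D['img'][v-60:v+75,u-90:u+90],None,fx=4,fy=4,interpolation=2))
```

```text
t [ 0.9 -4.9  0.1] w [ 0.0002 -0.0004 -0.0034] now [0.569  0.0305 0.3301] yaw 0.21
```

View pics/wt2z.png

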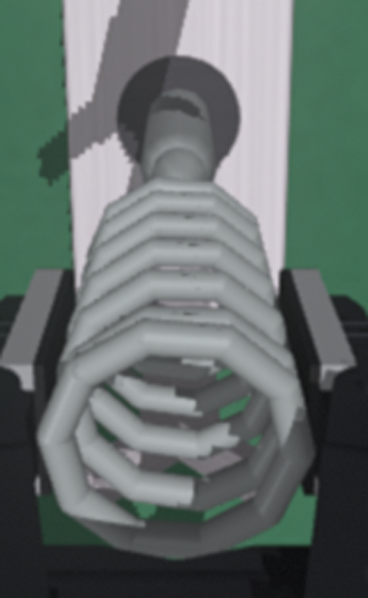

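View pics/t2side.png

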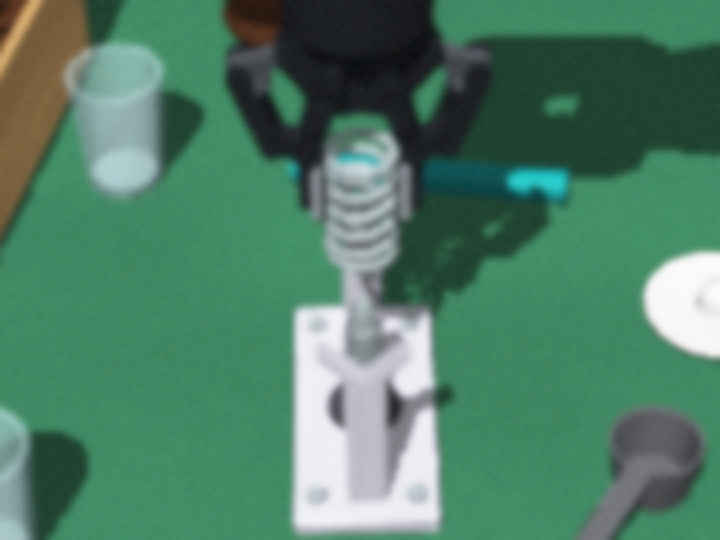

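Aligned in x, with about 5 mm left in tool y. Lateral first, then lower over the nose.

apply_moves([
  {"tx":0.5,"ty":-5,"tz":0,"wx":0,"wy":0,"wz":0},
  {"tx":0.5,"ty":-5,"tz":0,"wx":0,"wy":0,"wz":0},
  {"tx":0.5,"ty":-5,"tz":10,"wx":0,"wy":0,"wz":0},
  {"tx":0.5,"ty":-5,"tz":20,"wx":0,"wy":0,"wz":0},
  {"tx":0.5,"ty":-5,"tz":28,"wx":0,"wy":0,"wz":0},
  {"tx":0.5,"ty":-5,"tz":28,"wx":0,"wy":0,"wz":0},
])

```text
time: 9.55
eef_pos: [0.5675, 0.0361, 0.2992]
tcp_rot: [0.994, 0.105, -0.002, -0.0]
contact_force: [-0.4, 0.5, -0.8]
opening: 0.445
```

Run:
```python
from h import *
d=wrist('wt3')
delta([.5688,.0355,.28],.2134)
D=imaging.read_camera('side'); u,v=proj(D,[.5688,.0355,.1])[0].astype(int); b=cv2.resize(D['img'][v-50:v+50,u-60:u+60],None,fx=5,fy=5,interpolation=2)[:,100:-100]
a=cv2.resize(d['img'][170:430,240:400],None,fx=1.92,fy=1.92,interpolation=2)
save('wt3z',np.hstack([a[:499],b[:499]]))
```

```text
t [ 0.9  0.8 20.2] w [-0.0009  0.0027 -0.0024] now [0.5678 0.0361 0.3002] yaw 0.211
```

View pics/wt3z.png

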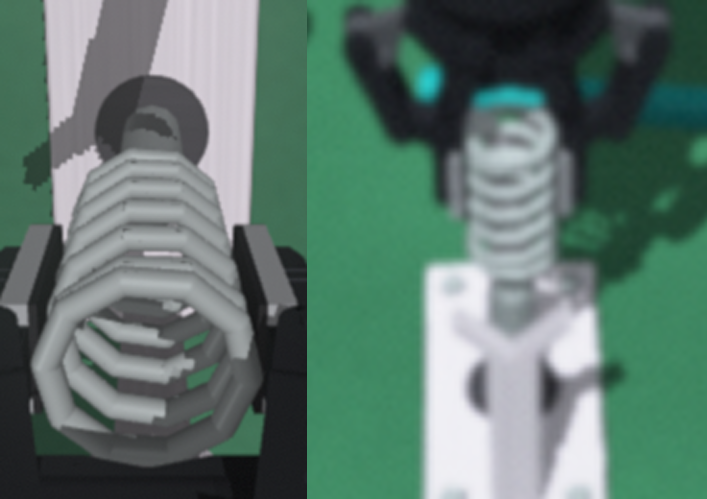

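Aligned in both views. Continuing down slowly while watching the force.

apply_moves([
  {"tx":0.5,"ty":0.5,"tz":6,"wx":0,"wy":0,"wz":0},
  {"tx":0.5,"ty":0.5,"tz":12,"wx":0,"wy":0,"wz":0},
  {"tx":0.5,"ty":0.5,"tz":17,"wx":0,"wy":0,"wz":0},
  {"tx":0.5,"ty":0.5,"tz":17,"wx":0,"wy":0,"wz":0},
])

```text
time: 10.05
eef_pos: [0.5684, 0.0357, 0.2835]
tcp_rot: [0.994, 0.105, -0.001, -0.0]
contact_force: [-0.3, 0.1, -1.3]
opening: 0.447
```

apply_moves([
  {"tx":0,"ty":0,"tz":3,"wx":0,"wy":0,"wz":0.03},
  {"tx":0,"ty":0,"tz":6,"wx":0,"wy":0,"wz":0.06},
  {"tx":0,"ty":0,"tz":6,"wx":0,"wy":0,"wz":0.06},
])

```text
time: 10.35
eef_pos: [0.5687, 0.0357, 0.2784]
tcp_rot: [0.997, 0.075, -0.0, -0.0]
contact_force: [0.1, -0.7, -1.0]
opening: 0.446
```

apply_moves([
  {"tx":0,"ty":0,"tz":2,"wx":0,"wy":0,"wz":-0.03},
  {"tx":0,"ty":0,"tz":4,"wx":0,"wy":0,"wz":-0.06},
  {"tx":0,"ty":0,"tz":6,"wx":0,"wy":0,"wz":-0.06},
  {"tx":0,"ty":0,"tz":8,"wx":0,"wy":0,"wz":-0.06},
])

```text
time: 10.75
eef_pos: [0.5688, 0.0357, 0.2706]
tcp_rot: [0.994, 0.105, 0.0, 0.0]
contact_force: [-0.3, -0.2, -0.4]
opening: 0.446
```

Past the step with no force. Continuing.

apply_moves([
  {"tx":0,"ty":0,"tz":5,"wx":0,"wy":0,"wz":0},
  {"tx":0,"ty":0,"tz":10,"wx":0,"wy":0,"wz":0},
  {"tx":0,"ty":0,"tz":15,"wx":0,"wy":0,"wz":0},
  {"tx":0,"ty":0,"tz":20,"wx":0,"wy":0,"wz":0},
])

```text
time: 11.15
eef_pos: [0.5687, 0.0357, 0.2501]
tcp_rot: [0.994, 0.105, -0.0, -0.0]
contact_force: [1.0, -0.4, -0.8]
opening: 0.45
```

apply_moves([
  {"tx":0,"ty":0,"tz":5,"wx":0,"wy":0,"wz":0},
  {"tx":0,"ty":0,"tz":10,"wx":0,"wy":0,"wz":0},
  {"tx":0,"ty":0,"tz":15,"wx":0,"wy":0,"wz":0},
  {"tx":0,"ty":0,"tz":20,"wx":0,"wy":0,"wz":0},
])

```text
time: 11.55
eef_pos: [0.5688, 0.0357, 0.2303]
tcp_rot: [0.994, 0.105, -0.0, 0.0]
contact_force: [-0.3, -0.6, -2.0]
opening: 0.445
```

Run:
```python
from h import *
d=wrist('wt4')
D=imaging.read_camera('side'); u,v=proj(D,[.5688,.0355,.1])[0].astype(int); b=cv2.resize(D['img'][v-50:v+50,u-60:u+60],None,fx=5,fy=5,interpolation=2)[:,100:-100]
a=cv2.resize(d['img'][170:430,240:400],None,fx=1.92,fy=1.92,interpolation=2)
save('wt4z',np.hstack([a[:499],b[:499]]))
s=readout.get_state();print(s['eef_pos'],s['contact_force'])
```

```text
[0.56847425 0.03570289 0.22970728] [ 0.14013346  0.17207487 -0.15694075]
```

View pics/wt4z.png

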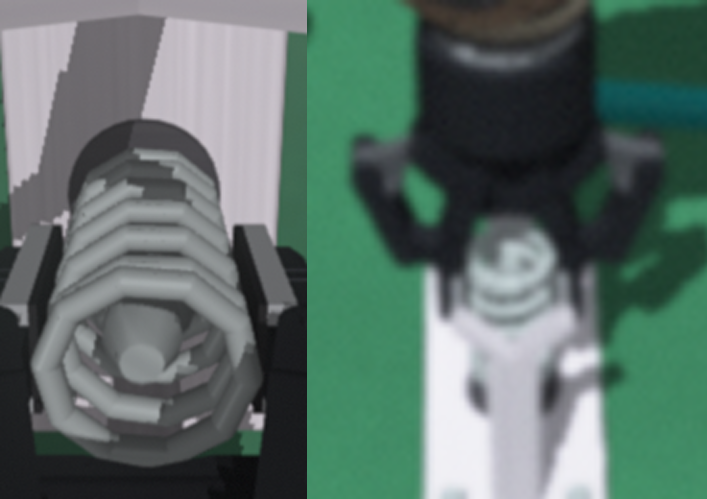

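The rod is inside the coils and centred. Last 14 mm slowly.

apply_moves([
  {"tx":0,"ty":0,"tz":4,"wx":0,"wy":0,"wz":0},
  {"tx":0,"ty":0,"tz":8,"wx":0,"wy":0,"wz":0},
  {"tx":0,"ty":0,"tz":11,"wx":0,"wy":0,"wz":0},
  {"tx":0,"ty":0,"tz":12,"wx":0,"wy":0,"wz":0},
])

```text
time: 12.05
eef_pos: [0.5687, 0.0357, 0.2182]
tcp_rot: [0.994, 0.105, -0.0, -0.0]
contact_force: [0.4, 0.4, -0.8]
opening: 0.446
```

apply_moves([
  {"tx":0,"ty":0,"tz":1,"wx":0,"wy":0,"wz":0},
  {"tx":0,"ty":0,"tz":2,"wx":0,"wy":0,"wz":0},
  {"tx":0,"ty":0,"tz":2,"wx":0,"wy":0,"wz":0},
])

```text
time: 12.35
eef_pos: [0.5688, 0.0357, 0.2167]
tcp_rot: [0.994, 0.105, -0.0, 0.0]
contact_force: [-0.5, -0.4, -1.6]
opening: 0.443
```

apply_moves([
  {"tx":0,"ty":0,"tz":1,"wx":0,"wy":0,"wz":0},
  {"tx":0,"ty":0,"tz":2,"wx":0,"wy":0,"wz":0},
  {"tx":0,"ty":0,"tz":2,"wx":0,"wy":0,"wz":0},
])

```text
time: 12.65
eef_pos: [0.5692, 0.0356, 0.216]
tcp_rot: [0.994, 0.105, -0.0, 0.0]
contact_force: [-2.2, 0.3, 6.7]
opening: 0.442
```

Seated: z = 0.216 as predicted, with 6.7 N upward. Releasing and rising.

apply_moves([
  {"tx":0,"ty":0,"tz":0,"wx":0,"wy":0,"wz":0},
  {"tx":0,"ty":0,"tz":0,"wx":0,"wy":0,"wz":0},
  {"tx":0,"ty":0,"tz":0,"wx":0,"wy":0,"wz":0},
  {"tx":0,"ty":0,"tz":0,"wx":0,"wy":0,"wz":0},
  {"tx":0,"ty":0,"tz":0,"wx":0,"wy":0,"wz":0},
], hand=1)

```text
time: 13.15
eef_pos: [0.5688, 0.0357, 0.2146]
tcp_rot: [0.994, 0.105, -0.0, -0.0]
contact_force: [-0.4, 0.6, 0.5]
opening: 0.997
```

apply_moves([
  {"tx":0,"ty":0,"tz":-15,"wx":0,"wy":0,"wz":0},
  {"tx":0,"ty":0,"tz":-50,"wx":0,"wy":0,"wz":0},
  {"tx":0,"ty":0,"tz":-100,"wx":0,"wy":0,"wz":0},
  {"tx":0,"ty":0,"tz":-150,"wx":0,"wy":0,"wz":0},
  {"tx":0,"ty":0,"tz":-150,"wx":0,"wy":0,"wz":0},
  {"tx":0,"ty":0,"tz":-150,"wx":0,"wy":0,"wz":0},
])

```text
time: 13.75
eef_pos: [0.5691, 0.0357, 0.368]
tcp_rot: [0.994, 0.105, 0.003, 0.001]
contact_force: [-1.0, 0.8, -1.8]
opening: 1.002
```

Run:
```python
from h import *
d=wrist('wv1')
D=imaging.read_camera('side'); u,v=proj(D,[.5688,.0355,.06])[0].astype(int); b=cv2.resize(D['img'][v-50:v+50,u-60:u+60],None,fx=5,fy=5,interpolation=2)[:,100:-100]
u,v=proj(d,[.5688,.0355,.06])[0].astype(int); print(u,v)
a=cv2.resize(d['img'][v-75:v+95,u-50:u+54],None,fx=2.94,fy=2.94,interpolation=2)
save('wv1z',np.hstack([a[:499],b[:499]]))
im=d['img'].copy()
a=np.linspace(0,6.283,60)
P=proj(d,np.c_[.5688+.02*np.cos(a),.0355+.02*np.sin(a),0*a+.086]);print(P.min(0),P.max(0))
delta([.513,.35,.35],.12)
```

```text
312 227
[285.22490162 209.66535293] [340.05978211 262.38266922]
 t [  11.8 -318.9   14.1] w [-0.0005  0.0017  0.091 ] now [0.5683 0.0357 0.3639] yaw 0.211
```

View pics/wv1z.png

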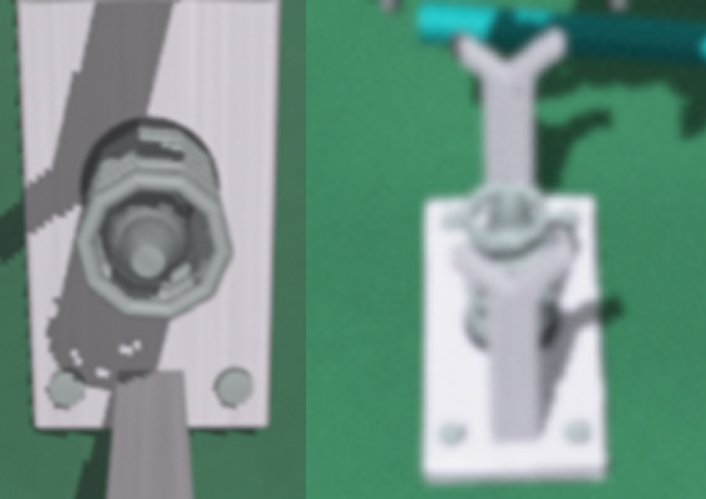

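The spring is home: its ring top and size match the prediction to about 1-2 px, and it stands upright. Now the bar.

Run:
```python
from h import *
d=load('wb1')
save('wb1z',cv2.resize(d['img'][95:315,260:390],None,fx=2.7,fy=2.7,interpolation=2))
```

```text
(no output)
```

View pics/wb1z.png

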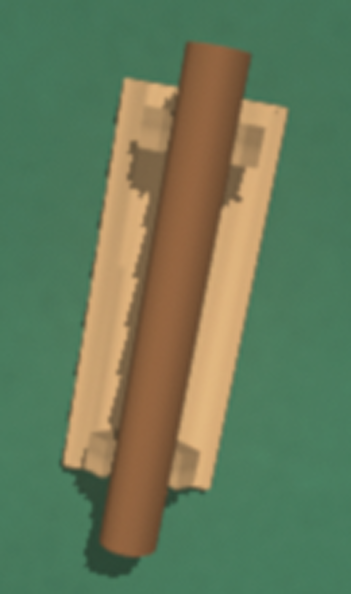

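apply_moves([
  {"tx":0,"ty":-50,"tz":-10,"wx":0,"wy":0,"wz":0.09},
  {"tx":0,"ty":-100,"tz":-10,"wx":0,"wy":0,"wz":0.09},
  {"tx":5,"ty":-150,"tz":-5,"wx":0,"wy":0,"wz":0.09},
  {"tx":10,"ty":-200,"tz":0,"wx":0,"wy":0,"wz":0.09},
  {"tx":12,"ty":-250,"tz":10,"wx":0,"wy":0,"wz":0.09},
  {"tx":12,"ty":-299,"tz":24,"wx":0,"wy":0,"wz":0.09},
  {"tx":12,"ty":-299,"tz":24,"wx":0,"wy":0,"wz":0.09},
  {"tx":12,"ty":-299,"tz":24,"wx":0,"wy":0,"wz":0.09},
  {"tx":12,"ty":-299,"tz":24,"wx":0,"wy":0,"wz":0.09},
])

```text
time: 14.75
eef_pos: [0.518, 0.3298, 0.3396]
tcp_rot: [0.998, 0.06, -0.001, 0.001]
contact_force: [-0.3, -0.8, 0.9]
opening: 1.004
```

Run:
```python
from h import *
d=wrist('wb2')
```

```text
(no output)
```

View pics/wb2.png

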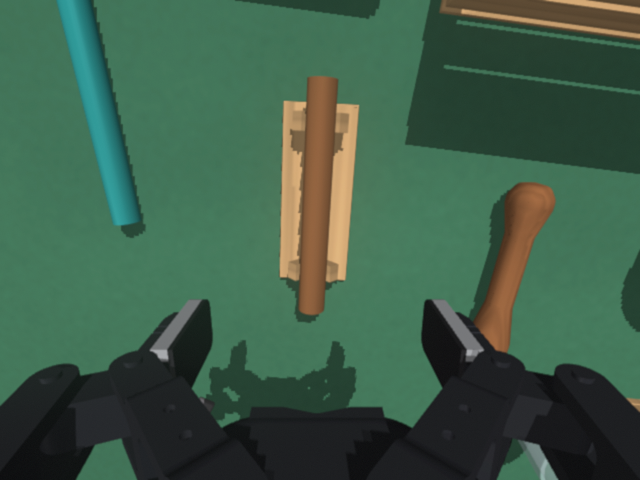

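```bash
cat > fitbar.py <<'E'
from h import *
from scipy.optimize import minimize
def brown(d,seed):
    h=cv2.cvtColor(d['img'],cv2.COLOR_RGB2HSV)
    m=((h[...,0]<18)&(h[...,1]>110)&(h[...,2]<200)).astype(np.uint8)
    m=cv2.morphologyEx(m,cv2.MORPH_OPEN,np.ones((5,5)))
    n,l=cv2.connectedComponents(m); return (l==l[seed[1],seed[0]]).astype(np.uint8)
d1,d2=load('wb1'),load('wb2')
m=[(d1,brown(d1,(325,205))),(d2,brown(d2,(318,190)))]
for d,k in m: ys,xs=np.nonzero(k); print('mask',len(xs),xs.min(),ys.min(),xs.max(),ys.max())
a=np.linspace(0,2*np.pi,40)
def hull(q,d):
    ax=np.array([-np.sin(q[3]),np.cos(q[3]),0]);pr=np.array([np.cos(q[3]),np.sin(q[3]),0])
    P=np.concatenate([np.array(q[:3])+s*.09*ax+.011*(np.cos(a)[:,None]*pr+np.sin(a)[:,None]*[0,0,1]) for s in(-1,1)])
    return cv2.convexHull(proj(d,P).astype(np.float32))[:,0]
def cost(v):
    q=[.513+v[0]/1e3,.35+v[1]/1e3,.034+v[2]/1e3,.08+v[3]/100];c=0
    for d,k in m:
        S=4; M=np.zeros((480*1,640*1),np.uint8)
        cv2.fillPoly(M,[np.int32(np.round(hull(q,d)*256))],1,shift=8)
        c+=(M!=k).sum()
    return c
best=min((minimize(cost,x0,method='Nelder-Mead',options=dict(initial_simplex=np.array(x0)+np.vstack([np.zeros(4),np.eye(4)*5]),maxiter=300)) for x0 in ([0,0,0,0],[2,-3,0,2],[-2,3,0,-2])),key=lambda r:r.fun)
v=best.x;q=[.513+v[0]/1e3,.35+v[1]/1e3,.034+v[2]/1e3,.08+v[3]/100];print('bar',np.round(q,4),best.fun)
delta([q[0],q[1],.194],q[3])
E
python3 fitbar.py
```

```text
mask 4547 298 111 351 300
mask 7023 298 77 339 314
bar [0.5157 0.349  0.031  0.071 ] 549.0
 t [-1.000e-01 -1.990e+01  1.462e+02] w [0.0007 0.0009 0.0486] now [0.5184 0.3294 0.3402] yaw 0.1196
```

Bar at (0.516, 0.349, 0.031) with yaw 0.071; 0.034 was expected for z, so that's fine. Descend over its middle and look.

apply_moves([
  {"tx":-1,"ty":-20,"tz":20,"wx":0,"wy":0,"wz":0.048},
  {"tx":-1,"ty":-20,"tz":60,"wx":0,"wy":0,"wz":0.048},
  {"tx":-1,"ty":-20,"tz":100,"wx":0,"wy":0,"wz":0.048},
  {"tx":-1,"ty":-20,"tz":130,"wx":0,"wy":0,"wz":0.048},
  {"tx":-1,"ty":-20,"tz":130,"wx":0,"wy":0,"wz":0.048},
  {"tx":-1,"ty":-20,"tz":130,"wx":0,"wy":0,"wz":0.048},
])

```text
time: 15.4
eef_pos: [0.5154, 0.3492, 0.2113]
tcp_rot: [0.999, 0.036, -0.0, 0.0]
contact_force: [0.5, 0.4, 0.6]
opening: 1.002
```

Run:
```python
from h import *
d=wrist('wb3'); delta([.515,.349,.191],.071)
```

```text
t [-1.   0.7 21.8] w [-0.001  -0.003   0.0005] now [0.5159 0.3498 0.2128] yaw 0.0715
```

View pics/wb3.png

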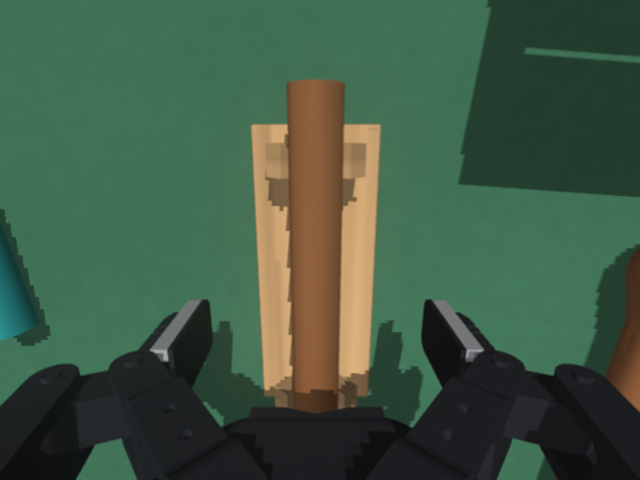

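Run:
```python
from h import *
d=load('wb3'); print(tool_pt(d,(316,80.5),.2128-.045)*1000, tool_pt(d,(316,80.5),.2128-.043)*1000)
```

```text
[  0.73838007 -90.11483177 167.8       ] [  0.73639832 -90.38349062 169.8       ]
```

apply_moves([
  {"tx":0,"ty":0,"tz":10,"wx":0,"wy":0,"wz":0},
  {"tx":0,"ty":0,"tz":18,"wx":0,"wy":0,"wz":0},
  {"tx":0,"ty":0,"tz":20,"wx":0,"wy":0,"wz":0},
  {"tx":0,"ty":0,"tz":20,"wx":0,"wy":0,"wz":0},
])

```text
time: 15.85
eef_pos: [0.5143, 0.3503, 0.1903]
tcp_rot: [0.999, 0.037, -0.0, 0.0]
contact_force: [0.3, -0.3, -1.0]
opening: 0.998
```

The bar's middle lies at the TCP (far end at -90 mm). Closing.

apply_moves([
  {"tx":0,"ty":0,"tz":0,"wx":0,"wy":0,"wz":0},
  {"tx":0,"ty":0,"tz":0,"wx":0,"wy":0,"wz":0},
  {"tx":0,"ty":0,"tz":0,"wx":0,"wy":0,"wz":0},
  {"tx":0,"ty":0,"tz":0,"wx":0,"wy":0,"wz":0},
  {"tx":0,"ty":0,"tz":0,"wx":0,"wy":0,"wz":0},
  {"tx":0,"ty":0,"tz":0,"wx":0,"wy":0,"wz":0},
  {"tx":0,"ty":0,"tz":0,"wx":0,"wy":0,"wz":0},
], hand=0, force=30)

```text
time: 16.55
eef_pos: [0.5146, 0.3503, 0.191]
tcp_rot: [0.999, 0.036, -0.0, -0.0]
contact_force: [-1.2, -0.5, 2.3]
opening: 0.242
```

Run:
```python
from h import *
d=wrist('wb4'); s=readout.get_state(); print(s['eef_pos'],s['contact_force'],s['opening'])
```

```text
[0.51455916 0.35033281 0.19098667] [-1.10477446 -0.04317147  1.9200508 ] 0.24469246850682055
```

View pics/wb4.png

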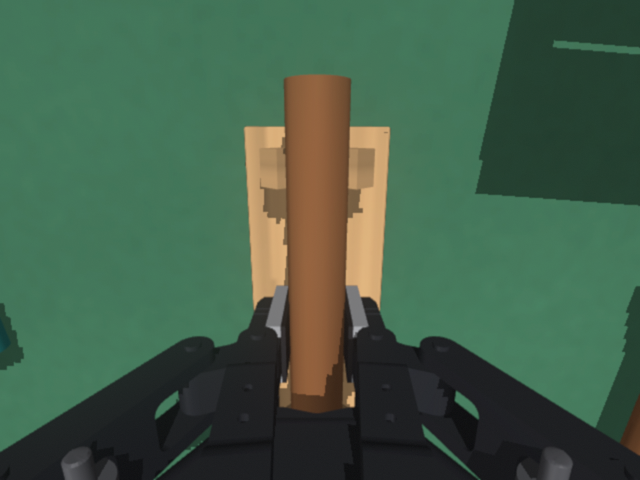

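Bar gripped. Lifting and carrying it to above the saddles.

Run:
```python
from h import *
delta([.5688,.0355,.35],.2134)
```

```text
t [  31.1  317.9 -159. ] w [-1.000e-04  0.000e+00 -1.404e-01] now [0.5146 0.3503 0.191 ] yaw 0.073
```

apply_moves([
  {"tx":0,"ty":0,"tz":-15,"wx":0,"wy":0,"wz":0},
  {"tx":0,"ty":0,"tz":-50,"wx":0,"wy":0,"wz":0},
  {"tx":0,"ty":0,"tz":-95,"wx":0,"wy":0,"wz":0},
  {"tx":0,"ty":15,"tz":-135,"wx":0,"wy":0,"wz":0},
  {"tx":4,"ty":50,"tz":-160,"wx":0,"wy":0,"wz":-0.03},
  {"tx":8,"ty":95,"tz":-170,"wx":0,"wy":0,"wz":-0.06},
  {"tx":14,"ty":143,"tz":-170,"wx":0,"wy":0,"wz":-0.09},
  {"tx":18,"ty":190,"tz":-170,"wx":0,"wy":0,"wz":-0.12},
  {"tx":24,"ty":235,"tz":-170,"wx":0,"wy":0,"wz":-0.14},
  {"tx":28,"ty":275,"tz":-165,"wx":0,"wy":0,"wz":-0.14},
  {"tx":31,"ty":305,"tz":-160,"wx":0,"wy":0,"wz":-0.14},
  {"tx":31,"ty":318,"tz":-159,"wx":0,"wy":0,"wz":-0.14},
])

```text
time: 17.8
eef_pos: [0.5687, 0.0328, 0.3499]
tcp_rot: [0.994, 0.105, 0.0, 0.0]
contact_force: [0.1, 0.3, -0.5]
opening: 0.245
```

apply_moves([
  {"tx":0,"ty":0,"tz":10,"wx":0,"wy":0,"wz":0},
  {"tx":0,"ty":0,"tz":20,"wx":0,"wy":0,"wz":0},
  {"tx":0,"ty":0,"tz":20,"wx":0,"wy":0,"wz":0},
])

```text
time: 18.1
eef_pos: [0.5677, 0.0368, 0.3273]
tcp_rot: [0.994, 0.107, -0.002, -0.001]
contact_force: [0.4, 0.1, 0.4]
opening: 0.247
```

Run:
```python
from h import *
d=wrist('wp1'); delta([.5688,.0355,.30],.2134)
D=imaging.read_camera('side'); save('sp1',cv2.resize(D['img'][190:340,210:400],None,fx=4,fy=4,interpolation=2))
```

```text
t [ 0.6  1.5 28.2] w [-0.0013  0.0029  0.0015] now [0.568  0.0368 0.3282] yaw 0.2149
```

View pics/wp1.png

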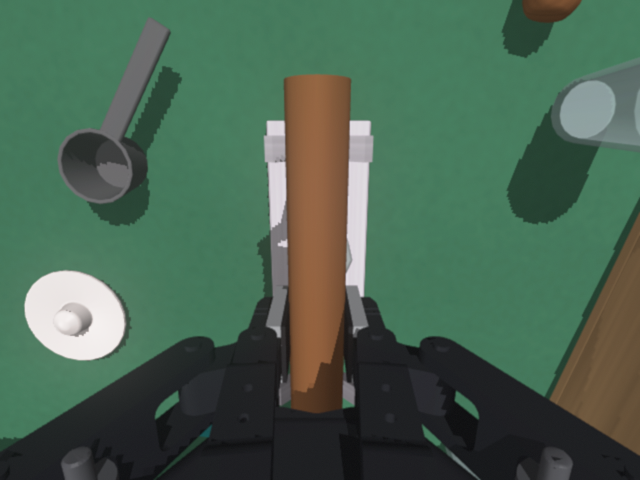

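View pics/sp1.png

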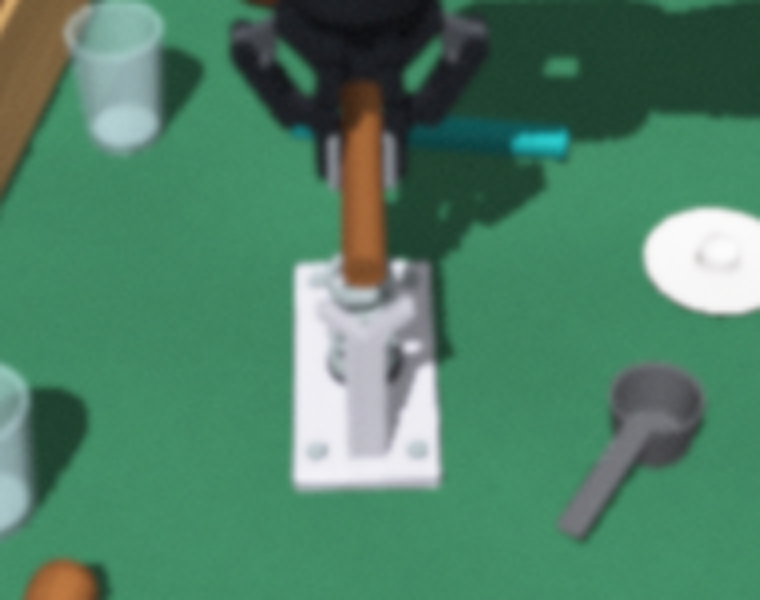

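The bar is parallel to the bracket and over the V: far saddle spans x 265-373, its centre 319, against bar 317. Lowering.

apply_moves([
  {"tx":0.5,"ty":1,"tz":10,"wx":0,"wy":0,"wz":0},
  {"tx":0.5,"ty":1,"tz":20,"wx":0,"wy":0,"wz":0},
  {"tx":0.5,"ty":1,"tz":30,"wx":0,"wy":0,"wz":0},
  {"tx":0.5,"ty":1,"tz":38,"wx":0,"wy":0,"wz":0},
  {"tx":0.5,"ty":1,"tz":44,"wx":0,"wy":0,"wz":0},
  {"tx":0.5,"ty":1,"tz":45,"wx":0,"wy":0,"wz":0},
])

```text
time: 18.8
eef_pos: [0.569, 0.0345, 0.2833]
tcp_rot: [0.994, 0.106, -0.001, -0.0]
contact_force: [0.1, -1.1, -0.2]
opening: 0.246
```

apply_moves([
  {"tx":0,"ty":0,"tz":1,"wx":0,"wy":0,"wz":0},
  {"tx":0,"ty":0,"tz":2,"wx":0,"wy":0,"wz":0},
  {"tx":0,"ty":0,"tz":2,"wx":0,"wy":0,"wz":0},
])

```text
time: 19.1
eef_pos: [0.5695, 0.0345, 0.2831]
tcp_rot: [0.994, 0.106, 0.0, 0.0]
contact_force: [0.1, -0.7, -0.4]
opening: 0.24
```

apply_moves([
  {"tx":0,"ty":0,"tz":1,"wx":0,"wy":0,"wz":0},
  {"tx":0,"ty":0,"tz":2,"wx":0,"wy":0,"wz":0},
  {"tx":0,"ty":0,"tz":2,"wx":0,"wy":0,"wz":0},
])

```text
time: 19.4
eef_pos: [0.5693, 0.0345, 0.2806]
tcp_rot: [0.994, 0.106, -0.0, -0.0]
contact_force: [-0.1, -0.4, -0.4]
opening: 0.243
```

apply_moves([
  {"tx":0,"ty":0,"tz":1,"wx":0,"wy":0,"wz":0},
  {"tx":0,"ty":0,"tz":2,"wx":0,"wy":0,"wz":0},
  {"tx":0,"ty":0,"tz":2,"wx":0,"wy":0,"wz":0},
])

```text
time: 19.7
eef_pos: [0.5696, 0.0345, 0.2802]
tcp_rot: [0.994, 0.106, -0.0, 0.0]
contact_force: [-4.3, -0.3, 7.4]
opening: 0.244
```

Contact with the +x flank of the V: a sideways push of -4.3 N. Easing 1 mm toward -x and down.

apply_moves([
  {"tx":-1,"ty":0,"tz":0.5,"wx":0,"wy":0,"wz":0},
  {"tx":-1,"ty":0,"tz":1,"wx":0,"wy":0,"wz":0},
  {"tx":-1,"ty":0,"tz":1,"wx":0,"wy":0,"wz":0},
])

```text
time: 20.0
eef_pos: [0.569, 0.0344, 0.2799]
tcp_rot: [0.994, 0.106, 0.001, 0.0]
contact_force: [-3.0, 0.8, 7.3]
opening: 0.247
```

Run:
```python
from h import *
s=readout.get_state(); print(s['eef_pos'],s['contact_force'],s['wrist_torque'])
D=imaging.read_camera('side'); save('sp2',cv2.resize(D['img'][190:340,210:400],None,fx=4,fy=4,interpolation=2))
```

```text
[0.56897366 0.03438358 0.2799459 ] [-3.04011608  0.81608625  7.31894049] [0.06723858 0.37598851 0.01551003]
```

View pics/sp2.png

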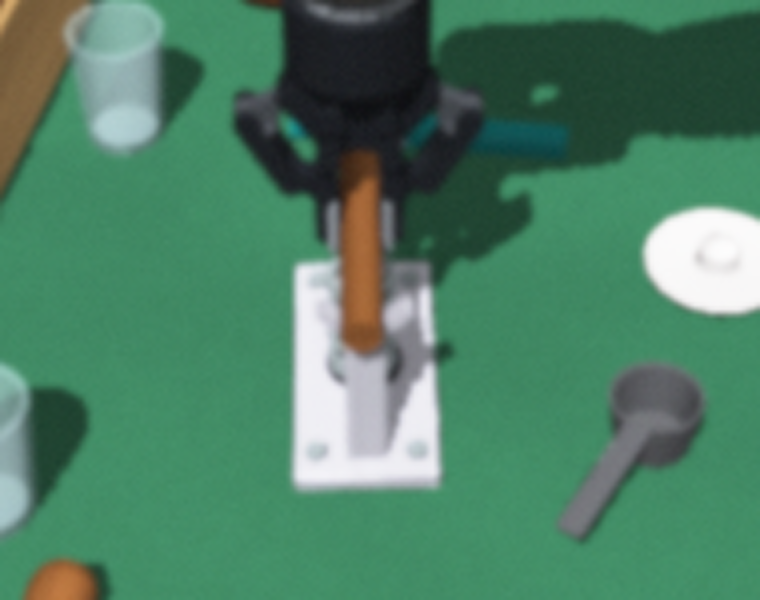

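apply_moves([
  {"tx":-1,"ty":0,"tz":0,"wx":0,"wy":0,"wz":0},
  {"tx":-1.5,"ty":0,"tz":0.5,"wx":0,"wy":0,"wz":0},
  {"tx":-1.5,"ty":0,"tz":0.5,"wx":0,"wy":0,"wz":0},
])

```text
time: 20.35
eef_pos: [0.5676, 0.0341, 0.2789]
tcp_rot: [0.994, 0.106, 0.002, 0.0]
contact_force: [-0.2, 1.3, 6.7]
opening: 0.243
```

Balanced now: no side force, z = 0.279 as predicted, 6.7 N vertical, so the bar sits on both flanks. Opening gently, then checking before rising.

apply_moves([
  {"tx":0,"ty":0,"tz":-0.5,"wx":0,"wy":0,"wz":0},
  {"tx":0,"ty":0,"tz":-0.5,"wx":0,"wy":0,"wz":0},
  {"tx":0,"ty":0,"tz":-0.5,"wx":0,"wy":0,"wz":0},
], hand=0.4)

```text
time: 20.65
eef_pos: [0.5666, 0.034, 0.277]
tcp_rot: [0.994, 0.106, -0.001, -0.0]
contact_force: [0.1, -0.1, 1.0]
opening: 0.402
```

apply_moves([
  {"tx":0,"ty":0,"tz":-0.5,"wx":0,"wy":0,"wz":0},
  {"tx":0,"ty":0,"tz":-0.5,"wx":0,"wy":0,"wz":0},
  {"tx":0,"ty":0,"tz":-0.5,"wx":0,"wy":0,"wz":0},
  {"tx":0,"ty":0,"tz":-0.5,"wx":0,"wy":0,"wz":0},
  {"tx":0,"ty":0,"tz":-0.5,"wx":0,"wy":0,"wz":0},
], hand=1)

```text
time: 21.15
eef_pos: [0.5669, 0.034, 0.2782]
tcp_rot: [0.994, 0.106, -0.0, 0.0]
contact_force: [0.2, 0.3, 0.9]
opening: 1.0
```

Run:
```python
from h import *
d=wrist('wp2'); s=readout.get_state(); print(s['eef_pos'],s['contact_force'],s['opening'])
```

```text
[0.56692686 0.03400515 0.27823868] [-0.14839475  1.25222343  0.24277494] 1.000348585925313
```

View pics/wp2.png

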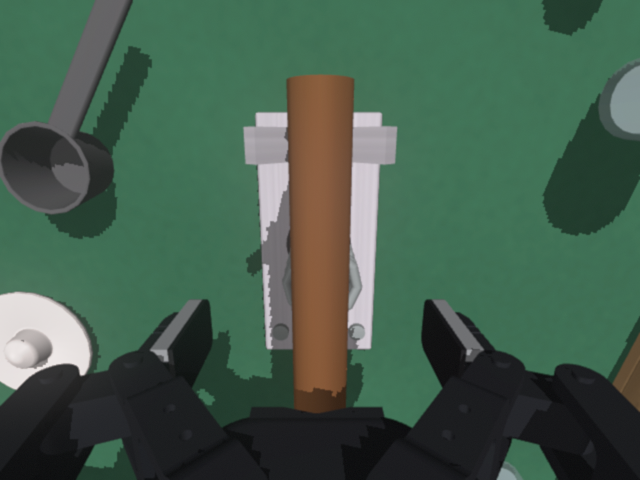

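The bar is free and lies centred in the far saddle (bar 287-354, saddle 244-397). Rising straight up and checking.

apply_moves([
  {"tx":0,"ty":0,"tz":-15,"wx":0,"wy":0,"wz":0},
  {"tx":0,"ty":0,"tz":-50,"wx":0,"wy":0,"wz":0},
  {"tx":0,"ty":0,"tz":-95,"wx":0,"wy":0,"wz":0},
  {"tx":0,"ty":-20,"tz":-125,"wx":0,"wy":0,"wz":0},
  {"tx":0,"ty":-20,"tz":-140,"wx":0,"wy":0,"wz":0},
  {"tx":0,"ty":-20,"tz":-140,"wx":0,"wy":0,"wz":0},
  {"tx":0,"ty":-20,"tz":-140,"wx":0,"wy":0,"wz":0},
  {"tx":0,"ty":-20,"tz":-140,"wx":0,"wy":0,"wz":0},
])

```text
time: 22.0
eef_pos: [0.5623, 0.0531, 0.4157]
tcp_rot: [0.994, 0.106, -0.002, -0.0]
contact_force: [-0.2, 0.4, -0.4]
opening: 0.999
```

Run:
```python
from h import *
d=wrist('wq1'); 
D={c:imaging.read_camera(c) for c in('side','top')}
save('sq1',cv2.resize(D['side']['img'][190:340,210:400],None,fx=4,fy=4,interpolation=2))
save('tq1',D['top']['img'])
import pickle
D0=pickle.load(open('D0.pkl','rb'))
y=.2125;ax=np.array([-np.sin(y),np.cos(y),0])
for z in(.122,.111):
  E=[np.array([.5688,.0355,z])+s*.09*ax for s in(1,-1)]
  print(z,'wrist ends',np.round(proj(d,E),1),'side',np.round(proj(D['side'],E),1))
```

```text
0.122 wrist ends [[320.6 135.6]
 [319.9 357. ]] side [[300.7 275.5]
 [299.7 219.3]]
0.111 wrist ends [[320.5 135.6]
 [319.8 349.5]] side [[300.7 279.3]
 [299.8 222.9]]
```

View pics/wq1.png

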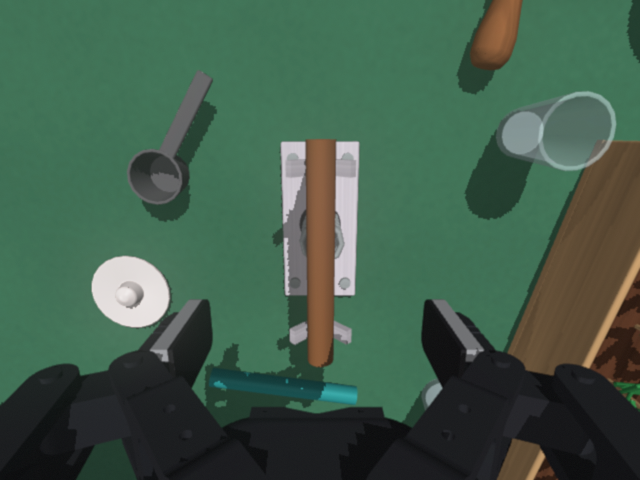

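View pics/sq1.png

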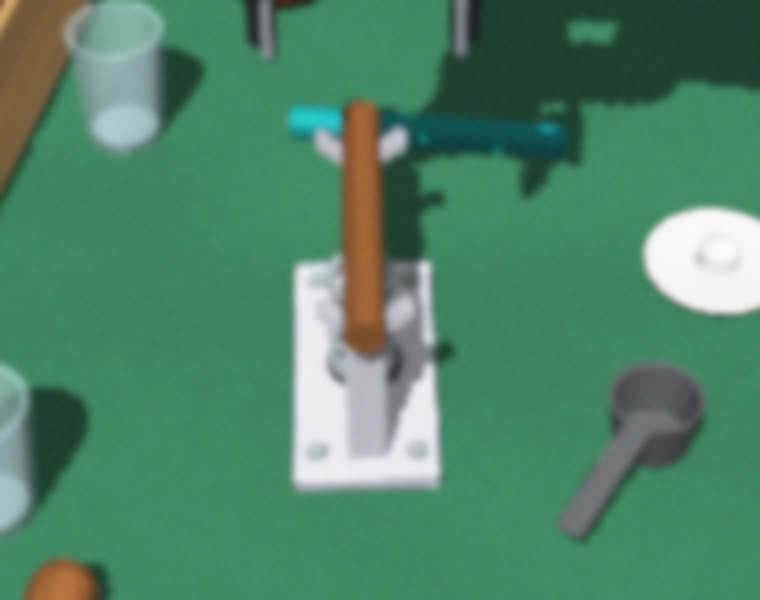

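View pics/tq1.png

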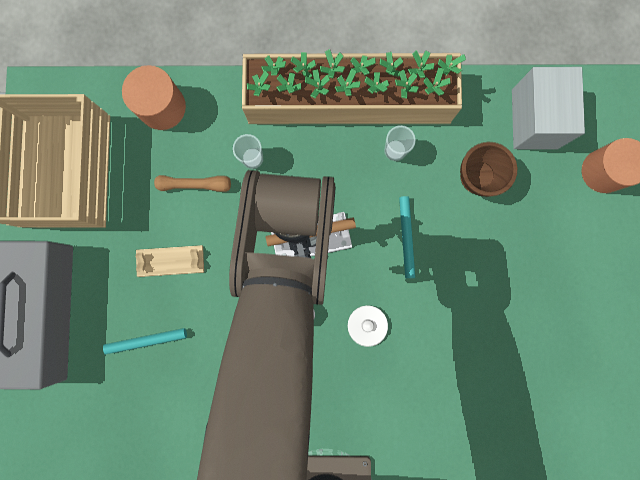

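The bar rests in both Vs, with its ends within about 3 mm of the predicted places, and the bystanders match the first pictures. Handing in.

```bash
python3 -c "
from plant import ctrl
print(ctrl.sign_off())"
```

```text
the job is handed in; nothing more can be done
None
```

I refitted the spring on the rod and laid the keeper bar in both saddles, then handed the job in at about 22 s. The hand-in reported no verdict.

- **Spring:** I threaded it over the rod with a slight turn each way at the step. There was no snag. It touched its seat at the predicted height with about 7 N and I released it there. Afterwards its top ring matched the predicted home pose to about 1–3 px and it stood upright.
- **Keeper bar:** I used the brown straight bar from the wooden rest. While lowering, it first touched one flank of the V, so I eased it sideways about 2.5 mm until the side force was gone. It then sat at the predicted height. After release it lay in both saddles, parallel to their line. It was about 2–3 mm off lengthwise, against 14 mm allowed.
- **Everything else:** the bystanders I could see in the last pictures stand as in the first ones. The arm hides part of the last top view, and I did not measure each one. The gripper is well clear.
- **Small disagreements:** the wrist camera read about 1–2 mm off in tool x and 1–5 mm low in height. I allowed for this. The first move call was refused because its rows left out some of the keys, so nothing moved until I sent it again with all of them.

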